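# Feed the tea tin along the fence under the glass hood and put up its sign

### The arm

A 6-joint arm with a two-finger parallel gripper is mounted at the origin on the work surface. World frame = base frame: x ahead of the robot, y to its left, z up, the work surface at z = 0. Lengths are in m, angles in rad, forces in N, time in s.
With the tool pointing down it reaches from about 0.225 to 0.875 m from the base axis. Payload 3.4 kg.
Tool frame: the origin (TCP) lies on the centre line of the jaws, within the pads' length; the fingertips stand 14 mm ahead of it and the grasp point (between the pads) lies 5 mm behind it; z points along the fingers, y is the line along which they close (so a half turn about z gives the same grasp; the last joint's range is limited). The gripper opens to 85 mm and grips with 20 to 120 N. Pads are 22 mm wide; open, the fingers measure 114 mm over their backs; the gripper's body (76 mm by 85 mm) begins 54 mm behind the grasp point. The pads swing forward as they close: fully open they stand 13 mm farther back than shut.
Start: joints at [1.003, 0.276, 1.505, -0, 1.361, -0.121], TCP at [0.248, 0.519, 0.245] pointing down, gripper open.
Joint ranges: [-2.89, 2.89], [-0.75, 2.08], [0.22, 2.7], [-1.18, 4.32], [0.11, 2.71], [-2.7, 2.7]. Speed limits (rad/s): [2.57, 2.57, 3.14, 3.14, 3.14, 3.14].

### API

Orientations are given as a unit quaternion [w, x, y, z].
In Python, from rig import manip, eyes gives the robot as it stands.
- The arm moves only by the shell command python3 -m creep 'ROWS' [FORCE]. ROWS is JSON, a list of rows, each a list of 5 numbers: the opening, from 0 (shut) to 1 (fully open), then the shift along the tool's x, y, z normalised to -1 to 1, where 1 is 0.5 m, then the turn about the tool's z normalised to -1 to 1, where 1 is 360 degrees. In form: [[fingers, dx, dy, dz, spin], ...]. A call has 1 to 10 rows; each row is the pose to reach, as a shift and turn from the pose commanded when the call began, along the tool's axes at that moment, turning the shorter way round; what a row does not reach only later rows make up. A row lasts 1/10 s, in which the tool goes at most 50 mm and 8.59 degrees, less where a joint would pass 70% of its speed; a pose out of reach is approached as far as the arm can. A call with a number of a shift or a turn outside -1 to 1 is refused whole. A call with a gripper value outside its range is refused whole. The fingers move at their own pace and stop on an object; FORCE is the grip in N (left out, the last holds). Time passes only in rows, so rows that repeat a pose let the fingers close. It gives the time, the measured TCP pose, the force, the opening and the grip force at its end, in the units of the state.
- manip.get_state(): the state, without advancing time (a new reading comes with each control period).
- eyes.get_image(name): name is "scene" or "side" or "wrist"; returns a dict with "frame" (480x640x3 uint8, red, green, blue), "fx", "fy", "cx", "cy" (pixels), "R" (3x3) and "t" (3): a world point X has camera coordinates R X + t. Camera axes: x right, y down, z forward; pixel columns grow to the right and rows downward; lengths in m; the calibration is good to about 2 mm. A picture is of the moment at which its call begins. There is no depth.
- manip.sign_off(): hands the job in; it is judged then, once.
Trained networks look in the newest picture that a camera, given by its name, has taken for a name from the list of things; names that differ only in an ending like _2 or _b are one class to them, and where a whole thing is asked for, a point or a joint stands for the part that bears it (a point fixed in the world has none). Each returns a list of dicts, best first, with "confidence" (0 to 1); they miss things now and then, are a little off and sometimes report something else, mostly with a low value. They report only what shows in the picture. A call takes as long as a camera call. They do not tell look-alikes from the thing itself.
- eyes.regions_of(camera, label): "mask" (480x640 bool, what is visible of it) and "bbox" ([left, top, right, bottom] in pixels, round what is visible of it).
- eyes.place_of(camera, label): "centre" ([column, row] in pixels: a listed point, or the origin of a listed thing).
The state is a dict: "clock": time; "qpos": joint angles; "qd": joint speeds; "effort": joint torques, N m; "position": TCP position; "ee_rot": TCP orientation; "contact_force": force on the tool from outside, world axes, zero at the start; "moment": the same for the moment, N m; "width": finger opening in m; "gripper_force": force on a finger pad.
Only numpy, scipy, OpenCV 4.12 (cv2) and the standard library are available. Lean on these libraries where they do the work, as an engineer would, in place of code of your own. Each camera call takes 0.05 s, during which the arm holds its last target. There are 200 camera calls.

### The job

Put the green tea tin on display: pick up the push stick by its red grip and, touching the tin with the stick only, first press the tin square against the dark fence rail while it is still outside the glass hood, then feed it along the fence, keeping it against the rail, until it is fully home on the stop under the hood. Then lay the push stick back flat on its black mat and let go, and after that stand the little wooden sign upright on its narrow end, centred on the brass plate, one broad face towards the customers on the far side of the board (squared up with the board). Leave everything else on the counter alone.

Things in the scene. Friction and masses are not known exactly. Their poses are not given: they have to be found in the camera images.
- board: Fixed display board. Frame: origin in the counter plane, +y the feeding direction (about the robot's left), +x away from the robot, z up. White marble deck x -85 to 75, y -220 to 300 mm, top at z = 12 mm. A dark fence rail on its far side, a dark stop bar across the lane, a glass hood over the lane's end, a brass sign plate beyond. Place and yaw vary.
- fence (a point): Middle of the fence's top edge, at (55, -30, 42) mm in the board's frame; axes as the board's. The fence's face is the board's plane x = 55 mm, from y = -205 to 145 mm, 30 mm tall above the deck; the rail is 20 mm thick.
- home (a point): Where the green tin's origin is when it is home, on fence and stop: at (20, 85, 12) mm in the board's frame; axes as the board's. The stop bar's face is the board's plane y = 130 mm; it is 15 mm thick and 30 mm tall above the deck, reaching from the fence across to x = -70 mm.
- hood_mouth (a point): Middle of the hood's entry at the underside of its glass, (-5, 0, 102) mm in the board's frame. The hood covers the deck's whole width from y = 0 to 145 mm; underside 90 mm, top 96 mm above the deck; 8 mm brass posts at its corners (x = -81 and 71, y = 4 and 141 mm), sides otherwise open.
- sign_plate (a point): Centre of the flat brass plate (50 mm in x, 80 mm in y, level with the deck's top) at the board's left end beyond the hood, at (-30, 245, 12) mm in the board's frame; axes as the board's. The sign belongs here.
- tin: Green tea tin with brass band and paper label on top, a closed box 70 mm (its x) x 90 mm (its y) x 60 mm tall, 0.2 to 0.41 kg. Origin at the centre of its underside. It starts on the deck outside the hood, 15 to 40 mm off the fence (centre measure) and up to 0.2 rad askew, its y roughly along the board's y. It slides with 1 to 5 N.
- stick: Wooden push stick, 0.18 kg, flat on the mat. Origin on the underside, below the red grip's centre. Bar along its y: x -10 to 10, y -100 to 180 mm, 16 mm thick. Upright red grip over the origin, 20 mm (x) x 40 mm (y), top 75 mm above the underside; pinch it across x from above. When its axes lie like the board's, its heel points to the fence.
- heel (a point): Middle of the pushing (+y) face of the stick's heel, at (27.5, 120, 8) mm in the stick's frame; axes as the stick's. Heel: block on the bar's +x side, x 10 to 45, y 105 to 120 mm, 16 mm tall. It pushes the tin's rear face while the 60 mm of bar beyond it lies along the tin's near side, keeping it on the fence.
- mat: Flat black rubber mat fixed to the counter, 120 mm (x) x 310 mm (y) x 3 mm, the stick's place. Origin at the centre of its underside. The stick lies along it, its grip near the long middle line and 30 to 40 mm towards the mat's -y end from the centre, so that all of the stick is on the mat.
- sign: Small wooden sign, a slab 90 mm (its x) x 54 mm (its y) x 24 mm (its z), 0.09 kg, with a blank black panel on its upper broad face. Origin at the centre of its underside as it lies. It starts lying flat on a carton, underside 40 mm above the counter, x roughly to the robot's left, overhanging the carton all round.
- sign_center (a point): Centre of the sign's volume, 12 mm along the sign's z from its origin; axes as the sign's. 45 mm above the plate when the sign stands on its narrow end.
- carton: Small brown cardboard carton fixed to the counter, 60 mm (x) x 36 mm (y) x 40 mm tall; the sign lies centred on it. Origin at the centre of its underside.
- jar: Bystander, leave alone: amber glass storage jar, 54 mm across, 85 mm tall. Origin at the centre of its underside.
- mug: Bystander, leave alone: blue mug, 76 mm across, 85 mm tall. Origin at the centre of its underside.
- red_tin: Bystander, leave alone: red box-shaped tin, 70 x 90 x 60 mm. Origin at the centre of its underside.
- jug: Bystander, leave alone: steel milk jug with a handle, 76 mm across, 70 mm tall. Origin at the centre of its underside.
- syrup: Bystander, leave alone: green glass bottle, 66 mm across, 190 mm tall. Origin at the centre of its underside.
- bowl: Bystander, leave alone: white bowl, 120 mm across, 50 mm tall. Origin at the centre of its underside.
- tamper: Bystander, leave alone: steel coffee tamper, 58 mm across, 85 mm tall. Origin at the centre of its underside.
Not all that is in view belongs to the job. Leave any purple look-alike of the tin alone.

How it is judged:
By the outcome, as a careful person would: the job done as asked, in the order asked, and still so for the second after the job is handed in, with the robot touching nothing.
It also fails if it takes over 62 s, if anything falls off the work surface, if the arm or the gripper's body presses on something with over 40 N, if the wrist force passes 120 N, or if a joint passes its speed limit or range.

## Working session

There is one attempt and no reset: what is moved stays moved. The work goes in short steps, Python scripts to look and compute and a shell command to move; the robot and the scene stay as the last step left them, time stands still between calls to the robot, and variables do not carry over. Pictures are saved under pics/ and viewed, at most 10 in all, crops included, and the job is handed in when it is done.

```bash
ls; mkdir -p pics; python3 - <<'E'
from rig import manip, eyes
import cv2
print(manip.get_state())
for n in("scene","side"):
    d=eyes.get_image(n); cv2.imwrite(f"pics/{n}0.png",d["frame"][:,:,::-1]); print(n,d["fx"],d["R"],d["t"])
    for l in "fence home hood_mouth sign_plate tin stick heel mat sign sign_center carton board red_tin jar mug jug syrup bowl tamper".split():
        print(l,[( [round(float(v)) for v in p["centre"]],round(float(p["confidence"]),2)) for p in eyes.place_of(n,l)[:3]])
E
```

```text
pics
{'clock': 0.0, 'qpos': array([ 1.00299485e+00,  2.76614559e-01,  1.50615966e+00,  6.51456704e-06,
        1.36069632e+00, -1.21016206e-01]), 'qd': array([-1.90562924e-03,  2.54725935e-05, -1.79225684e-04, -6.68635203e-04,
       -9.54656829e-04,  1.28389486e-03]), 'effort': array([ 9.24512788e-04, -4.16763318e+01, -2.45801586e+01, -2.98308332e-04,
        1.10727726e-02,  5.62371270e-06]), 'position': array([0.24817294, 0.51811763, 0.24441797]), 'ee_rot': array([-3.20021860e-04,  2.21539795e-01,  9.75150880e-01, -8.82725294e-04]), 'contact_force': array([-0.39098381,  0.21479574,  0.37813593]), 'moment': array([ 0.02478299, -0.03231134,  0.03642612]), 'gripper_force': 0.0, 'width': 0.08555356315050366}
scene 492.8774942598534 [[-0.61698179  0.78693387 -0.0082792 ]
 [ 0.41559563  0.31687078 -0.85256858]
 [-0.66829166 -0.52946009 -0.52254978]] [ 0.35128484 -0.09407972  1.55653564]
fence [([288, 300], 0.74)]
home [([344, 320], 0.8), ([352, 262], 0.48)]
hood_mouth [([317, 267], 0.97)]
sign_plate [([418, 334], 0.55), ([351, 262], 0.55)]
tin [([310, 198], 0.85), ([278, 288], 0.77), ([
[... 768 characters left out ...]
[244, 213], 0.33)]
hood_mouth [([318, 207], 0.8), ([246, 211], 0.48)]
sign_plate [([324, 298], 0.66), ([257, 190], 0.62)]
tin [([283, 385], 0.91), ([344, 244], 0.81), ([391, 216], 0.75)]
stick [([348, 327], 0.67)]
heel [([322, 296], 0.64)]
mat [([333, 322], 0.88), ([257, 193], 0.55)]
sign [([248, 218], 0.56)]
sign_center [([244, 215], 0.6)]
carton [([340, 181], 0.72), ([245, 228], 0.6), ([344, 244], 0.51)]
board [([319, 227], 0.66), ([321, 207], 0.24)]
red_tin [([390, 216], 0.9), ([258, 196], 0.36)]
jar [([275, 267], 0.81), ([245, 210], 0.23)]
mug [([210, 177], 0.82), ([246, 219], 0.2)]
jug []
syrup [([432, 277], 0.7)]
bowl [([180, 221], 0.91)]
tamper [([443, 384], 0.71), ([304, 210], 0.37)]
```

View pics/scene0.png

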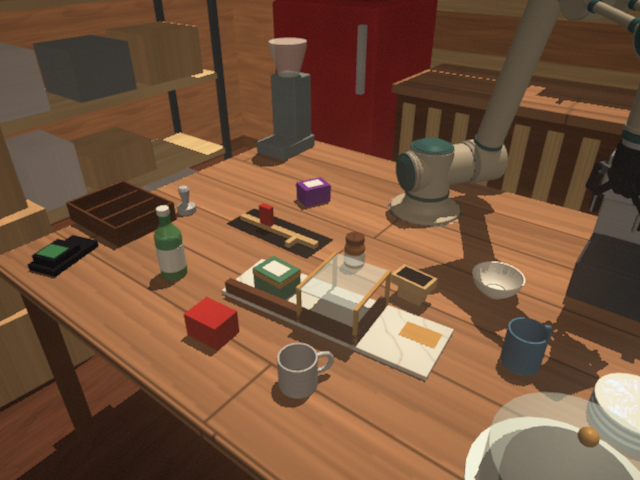

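View pics/side0.png

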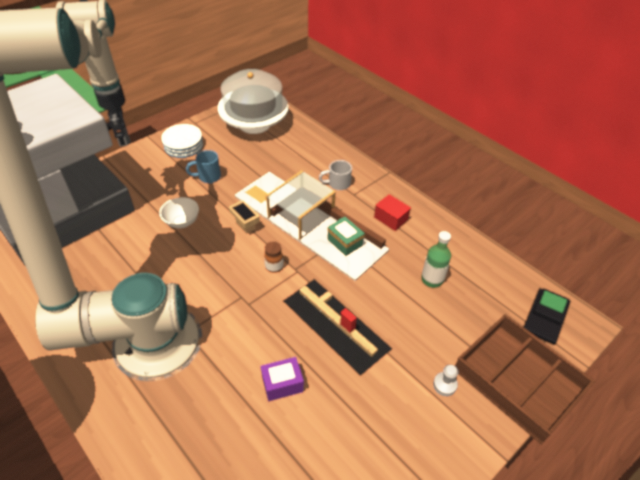

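The scene view shows the board across (225–450, 250–370), the green tin at (276,277) beside the hood, the stick on its mat at (280,230), the sign on its carton at (413,283), and the purple decoy at (313,192). The side view agrees: tin (346,235), stick (338,322), sign (246,213), jar (274,256).

```bash
cat > h.py <<'E'
import numpy as np, cv2
from scipy.optimize import minimize, least_squares
from rig import manip, eyes
def proj(d,X):
    c=np.atleast_2d(X)@d["R"].T+d["t"]; return np.c_[d["fx"]*c[:,0]/c[:,2]+d["cx"],d["fy"]*c[:,1]/c[:,2]+d["cy"]]
def ray(d,uv,z):
    v=d["R"].T@np.array([(uv[0]-d["cx"])/d["fx"],(uv[1]-d["cy"])/d["fy"],1]); o=-d["R"].T@d["t"]
    return (o+v*(z-o[2])/v[2])[:2]
def T(p,P,z0=0):  # planar pose p=(x,y,yaw): local P -> world
    P=np.atleast_2d(P).astype(float); c,s=np.cos(p[2]),np.sin(p[2])
    return np.c_[p[0]+c*P[:,0]-s*P[:,1],p[1]+s*P[:,0]+c*P[:,1],P[:,2]+z0]
def inv(p,X):
    X=np.atleast_2d(X);c,s=np.cos(p[2]),np.sin(p[2]);d=X[:,:2]-np.array(p[:2]);return np.c_[c*d[:,0]+s*d[:,1],-s*d[:,0]+c*d[:,1]]
def box(x0,x1,y0,y1,z0,z1): return np.array([[x,y,z] for x in(x0,x1) for y in(y0,y1) for z in(z0,z1)])/1000
MODELS=dict(tin=[box(-35,35,-45,45,0,60)],stick=[box(-10,10,-100,180,0,16),box(-10,10,-20,20,0,75),box(10,45,105,120,0,16)],
 sign=[box(-45,45,-27,27,0,24)],mat=[box(-60,60,-155,155,0,3)],deck=[box(-85,75,-220,300,0,12)])
S=4
def rmask(d,p,boxes,z0):
    m=np.zeros((480*S//2,640*S//2),np.uint8)
    for b in boxes:
        h=cv2.convexHull(np.round(((proj(d,T(p,b,z0))+.5)*S/2-.5)*16).astype(np.int32))
        cv2.fillConvexPoly(m,h,255,shift=4)
    return cv2.resize(m,(640,480),interpolation=cv2.INTER_AREA)/255.
def fit(views,boxes,z0,p0):  # views: list of (d,mask)
    def cost(p):
        c=0
        for d,m in views:
            r=rmask(d,p,boxes,z0); c+=1-np.minimum(r,m).sum()/max(np.maximum(r,m).sum(),1)
        return c
    best=None
    for k in range(3):
        st=[.02,.01,.004][k]; sy=[.2,.1,.03][k]
        s=np.array([p0]+[np.array(p0)+v for v in([st,0,0],[0,st,0],[0,0,sy])])
        r=minimize(cost,p0,method="Nelder-Mead",options=dict(initial_simplex=s,xatol=1e-5,fatol=1e-5,maxiter=200)); p0=r.x
    return r.x,r.fun/len(views)
def near(cands,uv,tol=25):
    c=[r for r in cands if np.hypot(*(np.array(r["mask"].nonzero()).mean(1)[::-1]-uv))<tol and r["mask"].sum()>30]
    return c[0]["mask"].astype(float) if c else None
E
python3 - <<'E'
from h import *
ds={n:eyes.get_image(n) for n in("scene","side")}
obs={"fence":[(288,300),(338,211)],"home":[(344,320),(302,210)],"hood_mouth":[(317,267),(318,207)],"sign_plate":[(418,334),(257,192)],"board":[(312,306),(319,227)]}
P={"fence":(.055,-.03,.042),"home":(.02,.085,.012),"hood_mouth":(-.005,0,.102),"sign_plate":(-.03,.245,.012),"board":(0,0,0)}
f=lambda p:np.concatenate([(proj(d,T(p,P[k]))[0]-obs[k][i]) for k in obs for i,d in enumerate(ds.values())])
r=least_squares(f,[.5,.1,0],loss="soft_l1");print("board",r.x,np.round(f(r.x)))
rr={n:{l:eyes.regions_of(n,l) for l in("tin","stick","sign","mat","board")} for n in ds}
C=dict(tin=[(276,277),(346,235)],stick=[(280,230),(338,322)],sign=[(413,283),(246,213)],mat=[(280,230),(338,322)],board=[(330,315),(310,230)])
for l,z in(("tin",.012),("stick",.003),("sign",.04),("mat",0)):
    v=[(ds[n],near(rr[n][l],C[l][i])) for i,n in enumerate(ds)]; v=[a for a in v if a[1] is not None]
    p0=[*ray(ds["scene"],C[l][0],z),r.x[2]+(np.pi/2 if l=="sign" else 0)]
    print(l,len(v),p0,*fit(v,MODELS[l],z,p0))
for l,u in dict(jar=(353,262),bowl=(494,291),mug=(519,363),tin=(310,198)).items(): print(l,ray(ds["scene"],u,0))
E
```

```text
board [0.59351513 0.02415369 0.08822292] [ 3. -0.  0.  4. -1. -0.  2. -1. -0.  2.  1. -1.  2. -0.  2.  1.  4. -0.
  0.  1.]
tin 2 [np.float64(0.5767725632282321), np.float64(-0.11390705873701246), np.float64(0.08822291692439733)] [ 0.60580792 -0.07992198  0.00632964] 0.11073257784597446
stick 2 [np.float64(0.38760309671818594), np.float64(-0.2683107206221106), np.float64(0.08822291692439733)] [ 0.39681589 -0.30672238  0.01718082] 0.2020793128654952
sign 2 [np.float64(0.42720805632597925), np.float64(0.18344230824715774), np.float64(1.6590192437192939)] [0.42654737 0.18587879 1.48331363] 0.14582099050752234
mat 2 [np.float64(0.3838853477752091), np.float64(-0.27177210217686065), np.float64(0.08822291692439733)] [ 0.39039401 -0.27097875 -0.00585453] 0.3793811134004297
jar [ 0.39131548 -0.00871742]
bowl [0.28727308 0.33095792]
mug [0.48585027 0.45767607]
tin [ 0.16949265 -0.32995212]
```

```bash
cat >> h.py <<'E'
def go(x,y,z,yaw=None):  # yaw = heading of tool y (mod pi), rad
    s=manip.get_state(); w,a,b,c=s["ee_rot"]
    from scipy.spatial.transform import Rotation as Ro
    R=Ro.from_quat([a,b,c,w]).as_matrix(); d=R.T@(np.array([x,y,z])-s["position"])
    cur=np.arctan2(R[1,1],R[0,1]); sp=0 if yaw is None else -((yaw-cur+np.pi/2)%np.pi-np.pi/2)/(2*np.pi)
    print("rows",np.round(d/.5,4),"spin",round(sp,4),"dist",round(np.linalg.norm(d),3),"t",s["clock"],"pos",s["position"].round(4),"yaw",round(cur,4))
E
python3 -m creep '[[1,-0.9,-1,-0.17,0.175],[1,-0.9,-1,-0.17,0.175],[1,-0.9,-1,-0.17,0.175],[1,-0.9,-1,-0.17,0.175],[1,-0.9,-1,-0.17,0.175],[1,-0.9,-1,-0.17,0.175],[1,-0.9,-1,-0.17,0.175],[1,-0.9,-1,-0.17,0.175],[1,-0.9,-1,-0.17,0.175],[1,-0.9,-1,-0.17,0.175]]'
python3 -c "
from h import *
go(.43,-.2,.33,.017)"
```

```text
clock: 3.6
position: [0.3885, 0.0408, 0.3086]
ee_rot: [0.0, 0.698, 0.716, 0.001]
contact_force: [1.2, 0.3, 0.6]
width: 0.0855
gripper_force: 0.0
rows [-0.4834  0.0713 -0.0427] spin 0.0012 dist 0.245 t 3.6 pos [0.3885 0.0408 0.3086] yaw 0.0245
```

```bash
python3 -m creep '[[1,-0.42,0.06,-0.06,0],[1,-0.42,0.06,-0.06,0],[1,-0.42,0.06,-0.06,0],[1,-0.42,0.06,-0.06,0],[1,-0.42,0.06,-0.06,0],[1,-0.42,0.06,-0.06,0]]'
python3 - <<'E'
from h import *
d=eyes.get_image("wrist"); cv2.imwrite("pics/w1.png",d["frame"][:,:,::-1]); print(d["fx"],-d["R"].T@d["t"],d["R"][2])
pickl=__import__("pickle")
B=[.5935,.0242,.088]
rr={l:eyes.regions_of("wrist",l) for l in("tin","stick","mat","board")}
pp={l:eyes.place_of("wrist",l) for l in("fence","hood_mouth","stick","heel","tin","home","board")}
pickl.dump((d,rr,pp),open("w1.pkl","wb"))
for l in rr: print(l,[(r["bbox"],round(float(r["confidence"]),2)) for r in rr[l]])
for l in pp: print(l,[(np.round(r["centre"]),round(float(r["confidence"]),2)) for r in pp[l]])
E
```

```text
clock: 4.2
position: [0.4239, -0.1684, 0.3378]
ee_rot: [-0.0, 0.7, 0.714, 0.0]
contact_force: [-0.7, 0.5, 0.2]
width: 0.0854
gripper_force: 0.0
347.2946589316782 [ 0.42291769 -0.09853042  0.46551425] [ 0.00462699 -0.27569751 -0.96123331]
tin [([77.9, 259.0, 177.2, 341.9], 0.84), ([431.4, 78.4, 528.6, 170.9], 0.62)]
stick [([287.8, 163.5, 329.8, 353.3], 0.96)]
mat [([245.5, 152.5, 337.8, 360.3], 0.57)]
board [([392.1, 0.0, 583.7, 219.6], 0.93)]
fence [(array([530.,  50.]), 0.71)]
hood_mouth [(array([505.,   2.]), 0.77)]
stick [(array([298., 286.]), 0.94)]
heel [(array([316., 206.]), 0.87)]
tin [(array([141., 288.]), 0.67), (array([466., 126.]), 0.58)]
home []
board [(array([464.,  32.]), 0.81)]
```

View pics/w1.png

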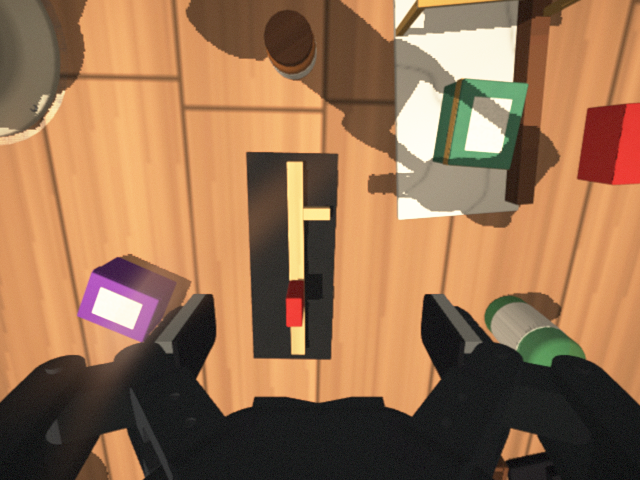

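The wrist picture shows the mat (247–338, 153–360), with the stick's grip at (295,303) and heel at (316,214). The tin is at (481,124), touching or nearly touching the fence. The deck's corner is at (399,219), the jar at (290,45) and the syrup bottle at (535,325).

```bash
python3 - <<'E'
from h import *
import pickle
d,rr,pp=pickle.load(open("w1.pkl","rb"))
f=d["frame"].astype(int)
mt=rr["tin"][1]["mask"].astype(float)
print("tin",*fit([(d,mt)],MODELS["tin"],.012,[.606,-.08,.01]))
print("stick",*fit([(d,rr["stick"][0]["mask"].astype(float))],MODELS["stick"],.003,[.397,-.307,.017]))
for u in((247,153),(338,154),(331,359),(254,358)): print("mat",ray(d,u,.003))
for u in((399,219),(396,36)): print("deck near edge",ray(d,u,.012))
# deck mask: white pixels border -> edge points along rows
pts=[]
g=f.min(2)
for v in(60,80,100,170,185,200,210):
    row=g[v,380:420]; k=int(np.argmax(np.diff(row)))+380.5+.5; pts.append(ray(d,(k,v),.012))
pts=np.array(pts); c=np.polyfit(pts[:,1],pts[:,0],1); print("edge slope",c,np.round(pts,4))
for u in((520,203),(506,202),(533,204)): print("fence end top?",ray(d,u,.042))
B=[.5935,.0242,.088]
for P in((-.085,-.22,.012),(.055,-.205,.042),(.055,0,.042),(.075,-.205,.042),(-.085,-.0,.012)): print(P,proj(d,T(B,P)).round(1))
E
```

```text
tin [ 0.60452289 -0.08247747 -0.05289135] 0.03383548431294914
stick [ 0.39738427 -0.30912039  0.02212496] 0.06943090625407733
mat [ 0.33070902 -0.11959387]
mat [ 0.44862376 -0.11838005]
mat [ 0.44914163 -0.42579047]
mat [ 0.33059138 -0.42659213]
deck near edge [ 0.53282615 -0.20088629]
deck near edge [0.51073403 0.01711448]
edge slope [-0.08460017  0.51432396] [[ 0.5105 -0.0083]
 [ 0.5122 -0.03  ]
 [ 0.5311 -0.0521]
 [ 0.5248 -0.1364]
 [ 0.5251 -0.1557]
 [ 0.5293 -0.1753]
 [ 0.5305 -0.1887]]
fence end top? [ 0.67293527 -0.17076786]
fence end top? [ 0.65547832 -0.16989058]
fence end top? [ 0.68918596 -0.17167256]
(-0.085, -0.22, 0.012) [[395.4 220. ]]
(0.055, -0.205, 0.042) [[514.  206.4]]
(0.055, 0, 0.042) [[530.8  18.7]]
(0.075, -0.205, 0.042) [[530.3 205.3]]
(-0.085, -0.0, 0.012) [[394.3  36.3]]
```

```bash
python3 - <<'E'
import cv2
i=cv2.imread("pics/w1.png")[0:230,380:600]; cv2.imwrite("pics/w1c.png",cv2.resize(i,None,fx=2.6,fy=2.6,interpolation=cv2.INTER_CUBIC))
E
```

```text
(no output)
```

View pics/w1c.png

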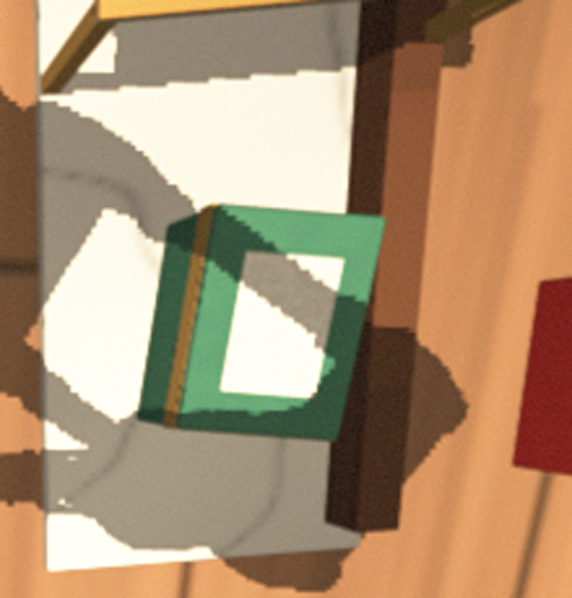

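The crop shows the deck corner at (398.5,219.6) in full-image pixels and the fence end at (505,201) at its base and (518.5,204) on top. The tin is askew and its upper near corner just clears the rail.

```bash
python3 - <<'E'
from h import *
import pickle
d,rr,pp=pickle.load(open("w1.pkl","rb"))
pts=[((-85,-220,12),(398.5,219.6)),((55,-205,12),(505,200.8)),((55,-205,42),(518.5,204.2)),((75,-205,42),(532.7,203))]
ln=[(55,42,(530.8,30.8)),(55,12,(515.4,73)),(75,42,(550,17.3)),(-85,12,(395.4,36))]
def f(p):
    r=[proj(d,T(p,np.array(a)/1000))[0]-b for a,b in pts]
    q=[]
    for x,z,uv in ln:
        w=ray(d,uv,z/1000); q.append((inv(p,[w])[0,0]-x/1000)*660)
    return np.r_[np.concatenate(r),q]
r=least_squares(f,[.5935,.024,.088],loss="soft_l1");B=r.x;print(B,f(B).round(1))
tin=[.60452,-.08248,-.05289]; st=[.39738,-.30912,.02212]
print("tin in board",inv(B,[tin[:2]])*1000,tin[2]-B[2]); print("tin corners",(inv(B,T(tin,MODELS["tin"][0])[::2])*1000).round(1))
print("stick target contact",T(B,(-.025,-.08,0)))
go(*st[:2],.05,st[2])
go(*T(st,(0.0,0,0))[0,:2],.14,st[2])
E
```

```text
[0.59459864 0.02570046 0.10186642] [ 0.1  0.1 -0.1 -0.6 -1.   0.3  1.2  0.2 -0.2  1.4 -0.6  0. ]
tin in board [[  -1.13098029 -108.62857067]] -0.1547564204429473
tin corners [[ -42.6 -147.7]
 [ -28.8  -58.8]
 [  26.5 -158.5]
 [  40.4  -69.6]]
stick target contact [[ 0.57786347 -0.05642709  0.        ]]
rows [-0.2846 -0.0596  0.5761] spin 0.0005 dist 0.323 t 4.8 pos [ 0.4235 -0.1661  0.338 ] yaw 0.0252
rows [-0.2846 -0.0595  0.3961] spin 0.0005 dist 0.246 t 4.8 pos [ 0.4235 -0.1661  0.338 ] yaw 0.0252
```

```bash
python3 -m creep '[[1,-0.285,-0.06,0.2,0],[1,-0.285,-0.06,0.3,0],[1,-0.285,-0.06,0.396,0],[1,-0.285,-0.06,0.396,0],[1,-0.285,-0.06,0.396,0],[1,-0.285,-0.06,0.45,0],[1,-0.285,-0.06,0.52,0],[1,-0.285,-0.06,0.576,0],[1,-0.285,-0.06,0.576,0],[1,-0.285,-0.06,0.576,0]]'
python3 - <<'E'
from h import *
go(.39738,-.30912,.05,.02212)
d=eyes.get_image("wrist"); cv2.imwrite("pics/w2.png",d["frame"][:,:,::-1])
E
```

```text
clock: 5.8
position: [0.3972, -0.3099, 0.0501]
ee_rot: [-0.0, 0.698, 0.716, 0.0]
contact_force: [0.4, -0.1, 0.3]
width: 0.0854
gripper_force: 0.0
rows [0.0015 0.0004 0.0002] spin 0.0004 dist 0.001 t 5.8 pos [ 0.3972 -0.3099  0.0501] yaw 0.0245
```

View pics/w2.png

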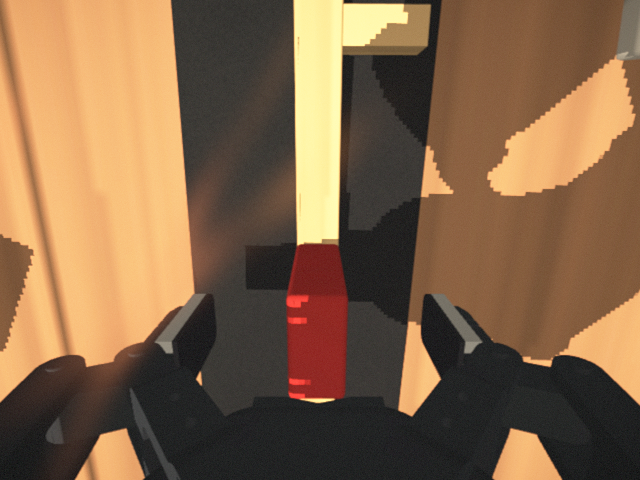

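The grip (288–347, 245–398) stands centred between the open pads, so I'm closing on it and lifting.

```bash
python3 -m creep '[[0,0,0,0,0],[0,0,0,0,0],[0,0,0,0,0],[0,0,0,0,0],[0,0,0,0,0],[0,0,0,0,0],[0,0,0,0,0],[0,0,0,-0.05,0],[0,0,0,-0.12,0],[0,0,0,-0.12,0]]' 80
python3 - <<'E'
from h import *
d=eyes.get_image("wrist"); s=manip.get_state(); z0=s["position"][2]-.050+.003
for l in("stick","heel"): print(l,[(np.round(r["centre"],1),round(float(r["confidence"]),2), ray(d,r["centre"],z0+(.008 if l=="heel" else 0))) for r in eyes.place_of("wrist",l)])
m=eyes.regions_of("wrist","stick")[0]["mask"].astype(float)
cv2.imwrite("pics/w3.png",d["frame"][:,:,::-1])
print(s["position"],s["width"],fit([(d,m)],MODELS["stick"],z0,[.397,-.309,.024]))
E
```

```text
clock: 6.85
position: [0.3992, -0.3119, 0.1133]
ee_rot: [0.004, 0.698, 0.716, -0.0]
contact_force: [2.1, -0.3, -2.9]
width: 0.0192
gripper_force: 78.8
stick [(array([316.8, 267.9]), 0.92, array([ 0.39906081, -0.31025088]))]
heel [(array([381.7,  11.4]), 0.84, array([ 0.42372617, -0.1901805 ]))]
[ 0.39816084 -0.31082916  0.11148468] 0.018653245190716424 (array([ 0.39961746, -0.31048706,  0.02153457]), np.float64(0.09254027075722071))
```

```bash
python3 - <<'E'
from h import *
import pickle
d,rr,pp=pickle.load(open("w1.pkl","rb"))
ds={n:eyes.get_image(n) for n in("scene","side")}
print("syrup",ray(ds["scene"],(175,271),0),ray(ds["side"],(432,277),0))
print("red",ray(ds["scene"],(210,333),0),ray(ds["side"],(390,216),0))
B=[.5946,.0257,.102]
print("syrup board",inv(B,[(ray(ds["scene"],(175,271),0)+ray(ds["side"],(432,277),0))/2]))
for P in((-.062,-.285,0),(-.025,-.285,0),(-.025,-.08,0)): print(P,T(B,P))
t=T(B,(-.062,-.285,0))[0]; go(t[0],t[1],.14,.102)
E
```

```text
syrup [ 0.7039136  -0.34995349] [ 0.71135249 -0.33987331]
red [ 0.80596226 -0.1017168 ] [ 0.80365732 -0.08623189]
syrup board [[ 0.07470851 -0.38019653]]
(-0.062, -0.285, 0) [[ 0.56194186 -0.26413175  0.        ]]
(-0.025, -0.285, 0) [[ 0.59874956 -0.2603643   0.        ]]
(-0.025, -0.08, 0) [[ 0.5778758  -0.05642978  0.        ]]
rows [ 0.0815  0.3335 -0.0635] spin -0.0123 dist 0.175 t 7.15 pos [ 0.3962 -0.3088  0.1085] yaw 0.0245
```

```bash
python3 -m creep '[[0,0.08,0.1,-0.06,-0.0123],[0,0.08,0.2,-0.06,-0.0123],[0,0.08,0.3,-0.06,-0.0123],[0,0.08,0.333,-0.06,-0.0123],[0,0.08,0.333,-0.06,-0.0123],[0,0.08,0.333,-0.06,-0.0123]]'
python3 - <<'E'
from h import *
import pickle
B=[.5946,.0257,.102]
d=eyes.get_image("wrist"); s=manip.get_state(); z0=s["position"][2]-.047
rs=eyes.regions_of("wrist","stick"); rt=eyes.regions_of("wrist","tin"); rb=eyes.regions_of("wrist","board")
cv2.imwrite("pics/w4.png",d["frame"][:,:,::-1]); pickle.dump((d,rs,rt,s),open("w4.pkl","wb"))
if rs:
    p,c=fit([(d,rs[0]["mask"].astype(float))],MODELS["stick"],z0,[*s["position"][:2],.102]); print("stick",p,c,"board",inv(B,[p[:2]]))
for r in rt:
    m=r["mask"]; c0=np.array(m.nonzero()).mean(1)[::-1]; p,c=fit([(d,m.astype(float))],MODELS["tin"],.012,[*ray(d,c0,.05),0]); print("tin",r["confidence"],p,c,"board",inv(B,[p[:2]]),p[2]-B[2])
t=T(B,(-.062,-.285,0))[0]; go(t[0],t[1],.063,.102)
E
```

```text
clock: 7.75
position: [0.5621, -0.2649, 0.1381]
ee_rot: [-0.002, 0.67, 0.743, -0.001]
contact_force: [-0.4, 0.2, -2.1]
width: 0.0192
gripper_force: 79.3
stick [ 0.56247513 -0.26365858  0.1040761 ] 0.09753423334645472 board [[-0.06142132 -0.28458359]]
tin 0.92 [ 0.63551264 -0.07391193 -0.68697592] 0.22050075128985014 board [[ 0.03055719 -0.10326006]] -0.7889759209852057
rows [0.0026 0.0024 0.1529] spin -0.0002 dist 0.076 t 7.95 pos [ 0.561  -0.2656  0.1395] yaw 0.1008
```

View pics/w4.png

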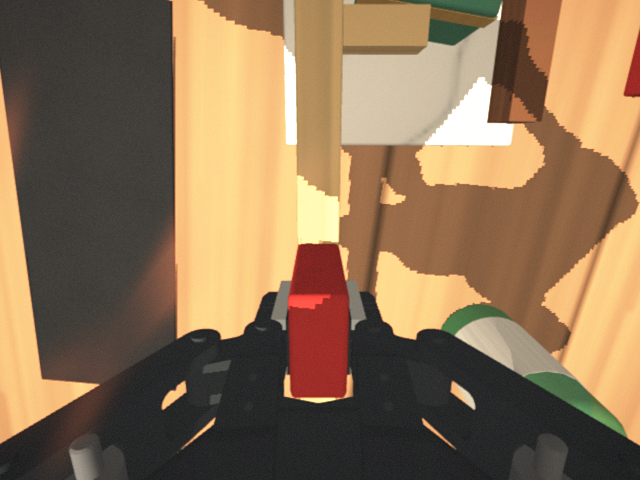

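The wrist view shows the held stick straight ahead, with its heel at (385,30). The deck's end edge at row 145 runs level, so the stick is square with the board, and the syrup bottle (530,370) is well clear.

```bash
python3 - <<'E'
from h import *
import pickle
d,rs,rt,s=pickle.load(open("w4.pkl","rb")); B=[.5946,.0257,.102]
for P in((-85,-220,12),(75,-220,12),(55,-205,42),(75,-205,42),(55,-205,12)): print(P,proj(d,T(B,np.array(P)/1e3)))
E
python3 -m creep '[[0,0,0.002,0.07,0],[0,0,0.002,0.13,0],[0,0,0.002,0.152,0],[0,0,0.002,0.152,0],[0,0,0.002,0.152,0]]'
python3 -c "
from h import *
B=[.5946,.0257,.102]
t=T(B,(-.025,-.285,0))[0]; go(t[0],t[1],.063,.102)"
```

```text
(-85, -220, 12) [[285.83105064 143.91541144]]
(75, -220, 12) [[512.83002621 144.19934534]]
(55, -205, 42) [[510.08277613 119.4890248 ]]
(75, -205, 42) [[542.95812291 119.52094726]]
(55, -205, 12) [[487.25402693 121.75672644]]
clock: 8.45
position: [0.5639, -0.2662, 0.065]
ee_rot: [0.001, 0.67, 0.742, 0.0]
contact_force: [0.0, -0.3, -2.0]
width: 0.019
gripper_force: 79.1
rows [0.0045 0.0705 0.0041] spin -0.0001 dist 0.035 t 8.45 pos [ 0.5639 -0.2662  0.065 ] yaw 0.1012
```

```bash
python3 -m creep '[[0,0,0.01,0,0],[0,0,0.02,0,0],[0,0,0.027,0,0],[0,0,0.034,0,0],[0,0,0.04,0,0],[0,0,0.046,0,0],[0,0,0.052,0,0],[0,0,0.057,0,0],[0,0,0.062,0,0],[0,0,0.062,0,0]]'
python3 -m creep '[[0,0,0.003,0,0],[0,0,0.006,0,0],[0,0,0.008,0,0],[0,0,0.008,0,0]]'
python3 - <<'E'
from h import *
B=[.5946,.0257,.102]
d=eyes.get_image("scene"); cv2.imwrite("pics/s5.png",cv2.resize(d["frame"][200:380,200:460,::-1],None,fx=3,fy=3))
for n in("scene","side"):
    d=eyes.get_image(n)
    for r in eyes.regions_of(n,"tin"):
        m=r["mask"]; c0=np.array(m.nonzero()).mean(1)[::-1]; g=ray(d,c0,.05)
        if abs(inv(B,[g])[0,0]-.02)<.08:
            p,c=fit([(d,m.astype(float))],MODELS["tin"],.012,[*g,.1]); print(n,"tin board",inv(B,[p[:2]]),p[2]-B[2],c)
s=manip.get_state();print(s["contact_force"],inv(B,[s["position"][:2]]))
E
```

```text
clock: 9.45
position: [0.5947, -0.2621, 0.0638]
ee_rot: [-0.0, 0.67, 0.742, 0.0]
contact_force: [-1.0, -0.2, -1.2]
width: 0.019
gripper_force: 79.2
clock: 9.85
position: [0.5984, -0.262, 0.0639]
ee_rot: [-0.0, 0.67, 0.742, -0.0]
contact_force: [-1.7, 0.3, -1.8]
width: 0.0193
gripper_force: 79.2
scene tin board [[ 0.02266734 -0.10277819]] 0.10786658504563416 0.2571475882843973
side tin board [[ 0.01675765 -0.09906743]] 0.028019586177546282 0.13000690937269765
side tin board [[-0.03309331  0.01475527]] 0.1847775291657503 0.8291404549655645
[-1.2680749   1.88751881 -1.25900312] [[-0.02561115 -0.28656739]]
```

View pics/s5.png

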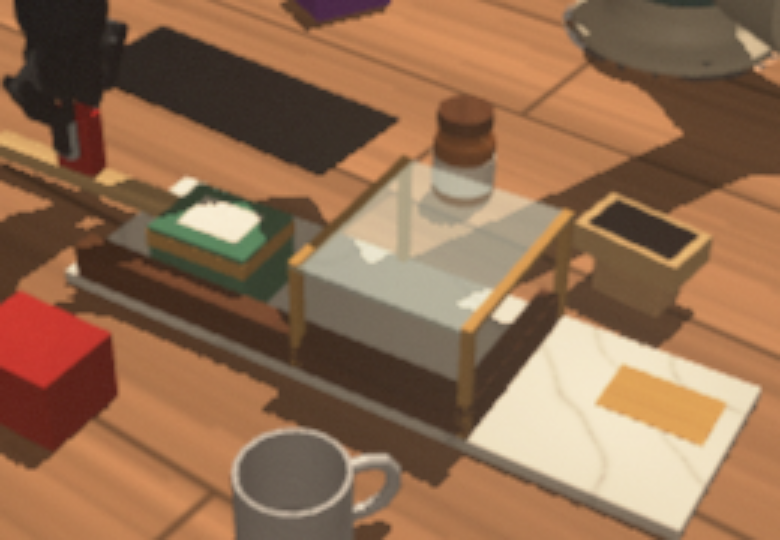

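The tin now stands parallel to the rail at about crop (220,240), still outside the hood. The force is low, so I'll push a little more until it climbs.

```bash
python3 -m creep '[[0,0,0.002,0,0],[0,0,0.003,0,0],[0,0,0.003,0,0]]'
python3 -m creep '[[0,0,0.002,0,0],[0,0,0.003,0,0],[0,0,0.003,0,0]]'
```

```text
clock: 10.4
position: [0.5992, -0.2616, 0.0637]
ee_rot: [-0.001, 0.67, 0.742, -0.0]
contact_force: [-3.1, 0.4, -1.7]
width: 0.0191
gripper_force: 79.3
clock: 10.7
position: [0.6001, -0.2613, 0.0636]
ee_rot: [-0.001, 0.67, 0.743, -0.001]
contact_force: [-5.0, 0.7, -1.7]
width: 0.019
gripper_force: 79.5
```

```bash
python3 -m creep '[[0,0,0.002,0,0],[0,0,0.004,0,0],[0,0,0.006,0,0],[0,0,0.006,0,0]]'
python3 - <<'E'
from h import *
import pickle
B=[.5946,.0257,.102]
s=manip.get_state();print(s["contact_force"],s["moment"],inv(B,[s["position"][:2]]))
d=eyes.get_image("wrist")
rs=eyes.regions_of("wrist","stick"); p,c=fit([(d,rs[0]["mask"].astype(float))],MODELS["stick"],s["position"][2]-.047,[*s["position"][:2],.102]); print("stick",inv(B,[p[:2]]),p[2]-.102,c)
E
```

```text
clock: 11.1
position: [0.6012, -0.2613, 0.0633]
ee_rot: [-0.003, 0.669, 0.743, -0.002]
contact_force: [-8.1, -1.1, -0.4]
width: 0.019
gripper_force: 80.0
[-8.06085865 -1.09051278 -0.41352644] [-0.0334771   1.67529884  1.2592204 ] [[-0.02261855 -0.28619182]]
stick [[-0.02217956 -0.28484286]] 0.019607815935668252 0.09996609006991175
```

```bash
python3 -m creep '[[0,0.01,-0.003,0,0],[0,0.02,-0.004,0,0],[0,0.034,-0.004,0,0],[0,0.048,-0.004,0,0],[0,0.062,-0.004,0,0],[0,0.076,-0.004,0,0],[0,0.09,-0.004,0,0],[0,0.104,-0.004,0,0],[0,0.118,-0.004,0,0],[0,0.132,-0.004,0,0]]'
python3 - <<'E'
from h import *
B=[.5946,.0257,.102]
s=manip.get_state();print(inv(B,[s["position"][:2]])*1000)
d=eyes.get_image("scene"); cv2.imwrite("pics/s6.png",cv2.resize(d["frame"][200:380,200:460,::-1],None,fx=3,fy=3))
E
```

```text
clock: 12.2
position: [0.5938, -0.1993, 0.0641]
ee_rot: [0.001, 0.669, 0.743, -0.003]
contact_force: [-8.2, -10.1, -1.9]
width: 0.0191
gripper_force: 79.7
[[ -23.7367953 -223.7058007]]
```

View pics/s6.png

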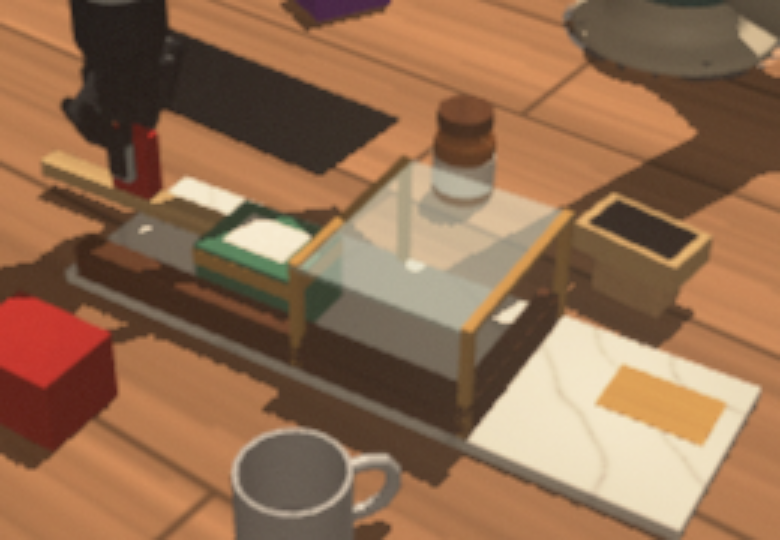

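The tin is entering the hood at crop (270,260), flush on the rail and driven by the heel. I'll keep feeding.

```bash
python3 -m creep '[[0,0.014,0,0,0],[0,0.028,0,0,0],[0,0.042,0,0,0],[0,0.056,0,0,0],[0,0.07,0,0,0],[0,0.084,0,0,0],[0,0.098,0,0,0],[0,0.112,0,0,0],[0,0.126,0,0,0],[0,0.14,0,0,0]]'
python3 -m creep '[[0,0.014,0,0,0],[0,0.028,0,0,0],[0,0.042,0,0,0],[0,0.056,0,0,0],[0,0.07,0,0,0],[0,0.084,0,0,0],[0,0.098,0,0,0],[0,0.11,0,0,0],[0,0.118,0,0,0],[0,0.124,0,0,0]]'
python3 -c "
from h import *
B=[.5946,.0257,.102]
s=manip.get_state();print(inv(B,[s['position'][:2]])*1000)"
```

```text
clock: 13.25
position: [0.5866, -0.129, 0.0639]
ee_rot: [0.0, 0.669, 0.743, -0.003]
contact_force: [-8.2, -7.9, -0.6]
width: 0.0191
gripper_force: 79.6
clock: 14.25
position: [0.5803, -0.0666, 0.0638]
ee_rot: [-0.0, 0.669, 0.743, -0.003]
contact_force: [-6.3, -8.1, -1.0]
width: 0.0185
gripper_force: 79.6
[[-23.60664772 -90.38561074]]
```

```bash
python3 -m creep '[[0,0.004,0,0,0],[0,0.008,0,0,0],[0,0.012,0,0,0],[0,0.016,0,0,0],[0,0.018,0,0,0],[0,0.02,0,0,0],[0,0.02,0,0,0]]'
python3 -m creep '[[0,0.002,0,0,0],[0,0.004,0,0,0],[0,0.006,0,0,0],[0,0.006,0,0,0]]'
python3 -c "
from h import *
B=[.5946,.0257,.102]
s=manip.get_state();print(inv(B,[s['position'][:2]])*1000)"
```

```text
clock: 14.95
position: [0.5795, -0.0584, 0.0642]
ee_rot: [0.001, 0.669, 0.743, -0.004]
contact_force: [-6.9, -12.5, 1.1]
width: 0.0189
gripper_force: 79.7
clock: 15.35
position: [0.5796, -0.0581, 0.0648]
ee_rot: [0.003, 0.669, 0.744, -0.005]
contact_force: [-8.6, -19.1, 2.5]
width: 0.019
gripper_force: 80.0
[[-23.41507829 -81.86212446]]
```

```bash
python3 -m creep '[[0,0.003,0.001,0,0],[0,0.006,0.002,0,0],[0,0.006,0.002,0,0]]'
python3 - <<'E'
from h import *
B=[.5946,.0257,.102]
s=manip.get_state();print(inv(B,[s['position'][:2]])*1000)
for n in("scene","side"):
    d=eyes.get_image(n)
    if n=="scene": cv2.imwrite("pics/s7.png",cv2.resize(d["frame"][220:340,230:420,::-1],None,fx=4,fy=4))
    for r in eyes.regions_of(n,"tin"):
        m=r["mask"]; c0=np.array(m.nonzero()).mean(1)[::-1]; g=ray(d,c0,.05)
        if abs(inv(B,[g])[0,0]-.02)<.08:
            p,c=fit([(d,m.astype(float))],MODELS["tin"],.012,[*g,.1]); print(n,"tin board",inv(B,[p[:2]]),p[2]-B[2],c)
E
```

```text
clock: 15.65
position: [0.58, -0.0579, 0.0654]
ee_rot: [0.004, 0.668, 0.744, -0.007]
contact_force: [-10.1, -26.6, 5.4]
width: 0.0191
gripper_force: 80.6
[[-23.02833957 -81.64639347]]
scene tin board [[0.00586253 0.07079302]] -0.35203977506521594 0.6787187448135719
```

View pics/s7.png

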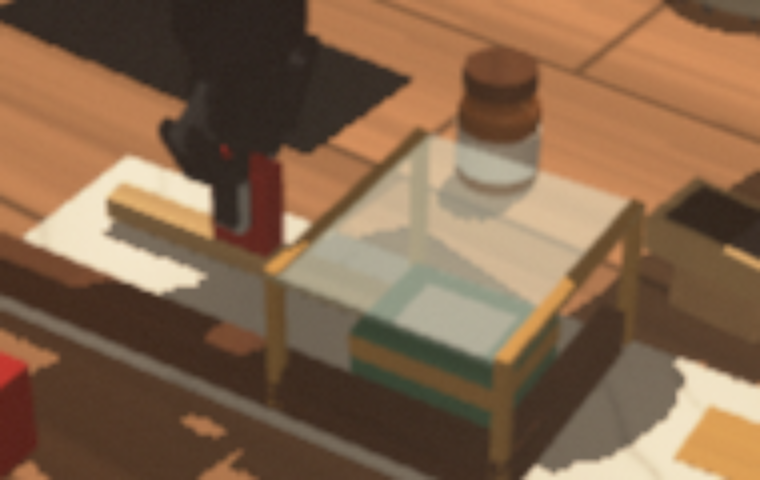

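The tin (450,345 in the crop) is under the hood, flush on the rail and the stop. Next I'll ease the pressure off gradually and draw the stick back.

```bash
python3 -m creep '[[0,-0.006,-0.002,0,0],[0,-0.01,-0.005,0,0],[0,-0.014,-0.008,0,0],[0,-0.018,-0.01,0,0],[0,-0.03,-0.013,0,0],[0,-0.05,-0.02,0,0],[0,-0.09,-0.02,0,0],[0,-0.15,-0.02,0,0],[0,-0.23,-0.03,0,0],[0,-0.31,-0.04,0,0]]'
python3 - <<'E'
from h import *
import pickle
mat=[.3898,-.2726,0.0]  # from corners
d,rr,pp=pickle.load(open("w1.pkl","rb"))
c=np.array([ray(d,u,.003) for u in((247,153),(338,154),(331,359),(254,358))]); print(c.mean(0), np.arctan2(*((c[0]+c[1]-c[2]-c[3])*[-1,1])))
go(.3974,-.3091,.12,.022)
s=manip.get_state();print(s["contact_force"])
E
```

```text
clock: 16.85
position: [0.5786, -0.2064, 0.0645]
ee_rot: [0.001, 0.67, 0.742, 0.001]
contact_force: [1.3, 0.4, -1.1]
width: 0.0195
gripper_force: 79.5
[ 0.38976645 -0.27258913] 0.0006514115740534033
rows [-0.1676 -0.3811 -0.112 ] spin 0.0127 dist 0.216 t 16.85 pos [ 0.5786 -0.2064  0.0645] yaw 0.1019
[ 1.30747889  0.40987443 -1.12179917]
```

```bash
python3 -m creep '[[0,-0.03,-0.01,-0.05,0],[0,-0.05,-0.04,-0.112,0],[0,-0.1,-0.13,-0.112,0.008],[0,-0.13,-0.22,-0.112,0.0162],[0,-0.167,-0.31,-0.112,0.0162],[0,-0.167,-0.393,-0.112,0.0162],[0,-0.167,-0.393,-0.112,0.0162],[0,-0.167,-0.393,-0.112,0.0162]]'
python3 - <<'E'
from h import *
go(.391,-.309,.053,0.0)
E
```

```text
clock: 17.65
position: [0.3904, -0.3089, 0.1207]
ee_rot: [0.001, 0.708, 0.706, 0.001]
contact_force: [0.3, 0.1, -2.1]
width: 0.0191
gripper_force: 79.4
rows [-1.000e-04  8.000e-04  1.354e-01] spin -0.0005 dist 0.068 t 17.65 pos [ 0.3904 -0.3089  0.1207] yaw -0.0031
```

```bash
python3 -m creep '[[0,0,0,0.07,0],[0,0,0,0.115,0],[0,0,0,0.13,0],[0,0,0,0.137,0],[0,0,0,0.14,0],[0,0,0,0.142,0],[0,0,0,0.142,0]]'
```

```text
clock: 18.35
position: [0.3916, -0.3083, 0.0504]
ee_rot: [0.001, 0.707, 0.707, 0.0]
contact_force: [0.6, 2.3, 4.2]
width: 0.0189
gripper_force: 80.2
```

```bash
python3 -m creep '[[0.5,0,0,0,0],[1,0,0,0,0],[1,0,0,0,0],[1,0,0,0,0],[1,0,0,0,0],[1,0,0,-0.06,0],[1,0,0,-0.15,0],[1,0,0,-0.25,0],[1,0,0,-0.35,0],[1,0,0,-0.45,0]]' 20
python3 - <<'E'
from h import *
d=eyes.get_image("wrist"); cv2.imwrite("pics/w8.png",d["frame"][:,:,::-1])
m=eyes.regions_of("wrist","stick"); print(len(m)); 
if m: print(fit([(d,m[0]["mask"].astype(float))],MODELS["stick"],.003,[.392,-.309,0.]))
for u in((0.33,-.4276),(.4497,-.4276),(.4497,-.1176),(.33,-.1176)): print(proj(d,[*u,.003]))
go(.40,.10,.33,1.5)
E
```

```text
clock: 19.35
position: [0.3901, -0.3076, 0.276]
ee_rot: [0.0, 0.707, 0.707, 0.0]
contact_force: [1.6, -1.0, -0.6]
width: 0.0855
gripper_force: 0.0
1
(array([ 0.39223376, -0.3069733 , -0.00296399]), np.float64(0.03787190693346498))
[[270.33324517 294.40690808]]
[[365.34918467 294.44756127]]
[[376.84289994  14.29604473]]
[[258.73256488  14.33584344]]
rows [ 0.8202  0.0148 -0.1062] spin -0.2387 dist 0.414 t 19.45 pos [ 0.3932 -0.3107  0.2813] yaw 0.0001
```

```bash
python3 -m creep '[[1,0.98,0.05,-0.04,0.014],[1,0.98,0.05,-0.04,0.014],[1,0.98,0.05,-0.04,0.014],[1,0.98,0.05,-0.04,0.014],[1,0.98,0.05,-0.04,0.014],[1,0.98,0.05,-0.04,0.014],[1,0.98,0.05,-0.04,0.014],[1,0.98,0.05,-0.04,0.014],[1,0.98,0.05,-0.04,0.014],[1,0.98,0.05,-0.04,0.014]]'
python3 -m creep '[[1,0.04,0,0,0],[1,0.04,0,0,0],[1,0.04,0,0,0]]'
python3 - <<'E'
from h import *
d=eyes.get_image("wrist"); cv2.imwrite("pics/w9.png",d["frame"][:,:,::-1])
m=eyes.regions_of("wrist","sign")
for r in m[:2]:
    c0=np.array(r["mask"].nonzero()).mean(1)[::-1]
    p,c=fit([(d,r["mask"].astype(float))],MODELS["sign"],.04,[*ray(d,c0,.05),1.483]); print(r["confidence"],r["bbox"],p,c)
    A=T(p,(.036,0,0))[0]
    go(A[0],A[1],.047,p[2]-np.pi/2)
E
```

```text
clock: 20.45
position: [0.4147, 0.1847, 0.2934]
ee_rot: [-0.0, 0.737, 0.676, -0.0]
contact_force: [0.2, -1.2, 0.8]
width: 0.0855
gripper_force: 0.0
clock: 20.75
position: [0.4167, 0.2018, 0.2931]
ee_rot: [-0.0, 0.737, 0.676, -0.001]
contact_force: [-0.3, -0.2, -0.2]
width: 0.0855
gripper_force: 0.0
0.72 [113.3, 17.2, 237.0, 150.4] [0.28909743 0.33701852 1.60429141] 0.4499657226881638
rows [ 0.3203 -0.2872  0.493 ] spin -0.0195 dist 0.327 t 20.85 pos [0.4169 0.2009 0.2935] yaw -0.0891
0.59 [301.7, 175.7, 357.4, 261.4] [0.42766854 0.18509981 1.50202839] 0.02871241571638017
rows [0.0428 0.0232 0.493 ] spin -0.0032 dist 0.248 t 20.85 pos [0.4169 0.2009 0.2935] yaw -0.0891
```

View pics/w9.png

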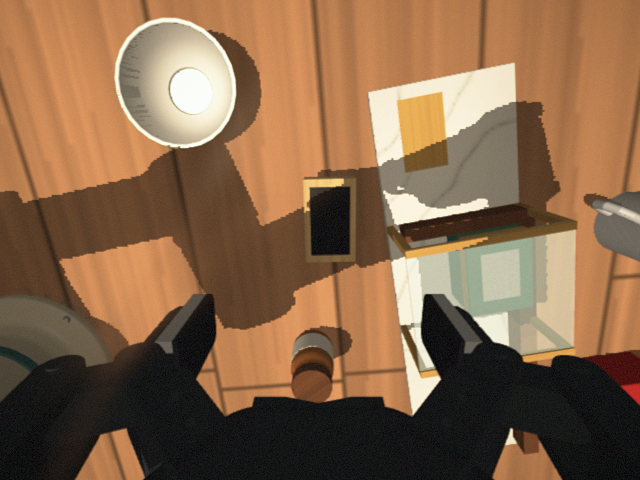

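The wrist view shows the sign on its carton at (330,218) and the plate at (423,131). The tin sits home under the hood, near (500,275), and the jar at (312,365) is clear. I'll pinch the sign's far end (+y) across its width so it can swing down.

```bash
python3 - <<'E'
from h import *
d=eyes.get_image("wrist"); B=[.5946,.0257,.102]
for P in((-55,285,12),(-5,285,12),(-5,205,12),(-55,205,12)): print(proj(d,T(B,np.array(P)/1e3)).round(1))
E
python3 -m creep '[[1,0.043,0.023,0.1,-0.0032],[1,0.043,0.023,0.2,-0.0032],[1,0.043,0.023,0.29,-0.0032],[1,0.043,0.023,0.36,-0.0032],[1,0.043,0.023,0.42,-0.0032],[1,0.043,0.023,0.46,-0.0032],[1,0.043,0.023,0.493,-0.0032],[1,0.043,0.023,0.493,-0.0032],[1,0.043,0.023,0.493,-0.0032]]'
python3 -m creep '[[0,0,0,0,0],[0,0,0,0,0],[0,0,0,0,0],[0,0,0,0,0],[0,0,0,0,0]]' 20
```

```text
[[395.   98.7]]
[[440.6  89.4]]
[[447.1 162.8]]
[[404.  171.2]]
clock: 21.8
position: [0.4309, 0.2217, 0.0478]
ee_rot: [0.0, 0.731, 0.682, -0.0]
contact_force: [0.1, 0.5, 0.6]
width: 0.0857
gripper_force: 0.0
clock: 22.3
position: [0.4312, 0.2226, 0.0486]
ee_rot: [0.001, 0.731, 0.683, 0.001]
contact_force: [-0.9, -0.8, 5.7]
width: 0.0538
gripper_force: 20.8
```

```bash
python3 -m creep '[[0,0,0,-0.01,0],[0,0,0,-0.03,0],[0,0,0,-0.06,0],[0,0,0,-0.09,0],[0,0,0,-0.13,0],[0,0,0,-0.18,0],[0,0,0,-0.24,0],[0,0,0,-0.24,0],[0,0,0,-0.24,0]]'
python3 - <<'E'
from h import *
a=eyes.get_image("scene")["frame"]; b=eyes.get_image("side")["frame"]
c=np.hstack([cv2.resize(a[160:340,350:480],None,fx=3,fy=3),cv2.resize(b[130:260,180:310],(390,540))])
cv2.imwrite("pics/c10.png",c[:,:,::-1])
E
```

```text
clock: 23.2
position: [0.4306, 0.2226, 0.1682]
ee_rot: [0.0, 0.731, 0.683, 0.001]
contact_force: [-0.5, 0.2, -1.6]
width: 0.0537
gripper_force: 21.6
```

View pics/c10.png

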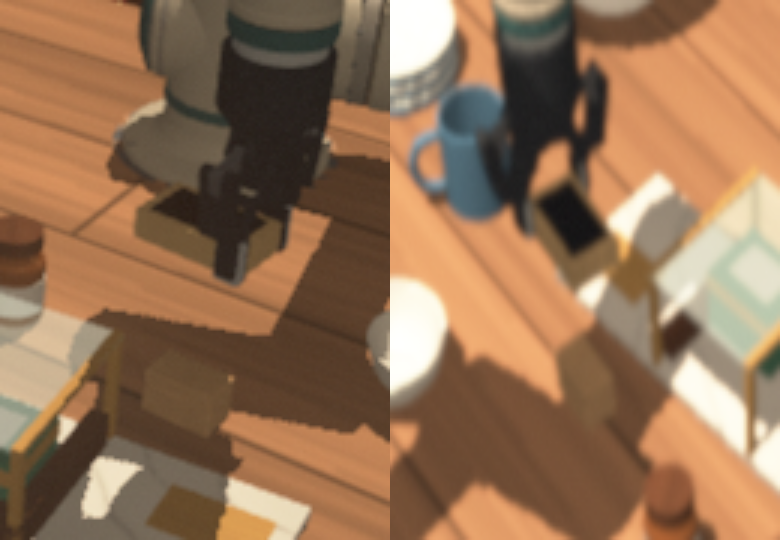

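The sign stays level, clamped stiffly at its end, because 20 N is too much for gravity to turn it. I'll set it back, regrip near its middle, and turn it in the pads by levering it on the carton, first on the carton's top edge and then on its side wall.

```bash
python3 -m creep '[[0,0,0,0.1,0],[0,0,0,0.18,0],[0,0,0,0.22,0],[0,0,0,0.235,0],[0,0,0,0.239,0],[0.75,0,0,0.239,0],[0.75,0,0,0.239,0],[0.8,0,0,0.239,0]]' 20
python3 -m creep '[[1,0,0,0,0],[1,0,0,0,0],[1,-0.03,0,0,0],[1,-0.066,0,0,0],[1,-0.066,0,0,0],[1,-0.066,0,0,0]]'
python3 - <<'E'
from h import *
d=eyes.get_image("side")
for r in eyes.regions_of("side","sign")[:3]:
    c0=np.array(r["mask"].nonzero()).mean(1)[::-1]; print(r["confidence"],r["bbox"],c0,ray(d,c0,.055))
print(proj(d,[.4277,.1851,.064]))
go(.4277,.188,.047,-.069)
E
```

```text
clock: 24.1
position: [0.4309, 0.2226, 0.0481]
ee_rot: [0.0, 0.731, 0.683, 0.0]
contact_force: [-0.5, 0.4, -0.8]
width: 0.0684
gripper_force: 0.0
clock: 24.7
position: [0.4283, 0.1889, 0.0481]
ee_rot: [-0.0, 0.731, 0.682, 0.0]
contact_force: [-0.3, 0.5, 0.2]
width: 0.0851
gripper_force: 0.0
0.72 [233.8, 203.0, 259.0, 228.3] [244.58352403 215.91762014] [0.4194278  0.17438869]
[[244.40816732 210.73595927]]
rows [-0.0033 -0.0015  0.0022] spin 0.0001 dist 0.002 t 24.8 pos [0.4286 0.1896 0.0481] yaw -0.0683
```

```bash
python3 -m creep '[[0,0,0,0,0],[0,0,0,0,0],[0,0,0,0,0],[0,0,0,0,0],[0,0,0,0,0],[0,0,0,-0.02,0],[0,0,0,-0.04,0],[0,-0.06,0,-0.04,0],[0,-0.128,0,-0.04,0],[0,-0.128,0,-0.04,0]]' 20
python3 -c "
from h import *
go(.4235,.125,.048,-.069)"
```

```text
clock: 25.8
position: [0.4235, 0.1232, 0.0688]
ee_rot: [0.0, 0.732, 0.682, -0.0]
contact_force: [0.3, 0.4, -1.1]
width: 0.0537
gripper_force: 21.9
rows [ 0.0037 -0.0003  0.0415] spin -0.0002 dist 0.021 t 25.8 pos [0.4235 0.1232 0.0688] yaw -0.0704
```

```bash
python3 -m creep '[[0,0,0,0.03,0],[0,0,0,0.044,0],[0,0,0,0.052,0],[0,0,0,0.06,0],[0,0,0,0.06,0]]'
python3 -m creep '[[0,0,0,0.007,0],[0,0,0,0.014,0],[0,0.006,0,0.014,0],[0,0.013,0,0.012,0],[0,0.013,0,0.012,0]]'
```

```text
clock: 26.3
position: [0.4245, 0.1249, 0.0388]
ee_rot: [0.001, 0.73, 0.684, -0.001]
contact_force: [-1.3, -6.7, 5.9]
width: 0.0541
gripper_force: 25.1
clock: 26.8
position: [0.4249, 0.1294, 0.0336]
ee_rot: [0.003, 0.729, 0.685, -0.002]
contact_force: [-2.0, -16.6, 15.3]
width: 0.0534
gripper_force: 28.8
```

```bash
python3 -m creep '[[0,-0.02,0,-0.06,0],[0,-0.03,0,-0.14,0],[0,-0.03,0,-0.16,0],[0,-0.03,0,-0.16,0]]'
cat >> h.py <<'E'
def tilt(cams=("scene","side","wrist"),off0=.003):
    from scipy.spatial.transform import Rotation as Ro
    s=manip.get_state(); w,a,b,c=s["ee_rot"]; R=Ro.from_quat([a,b,c,w]).as_matrix(); P=s["position"]-.005*R[:,2]
    V=[]
    for n in cams:
        d=eyes.get_image(n); uv=proj(d,P)[0]
        k=[r for r in eyes.regions_of(n,"sign") if np.hypot(*(np.array(r["mask"].nonzero()).mean(1)[::-1]-uv))<(40 if n!="wrist" else 150)]
        print(n,uv.round(),[(round(float(r["confidence"]),2),np.round(r["bbox"])) for r in k])
        if k: V.append((n,d,k[0]["mask"].astype(float)))
    X=box(-45,45,-27,27,-12,12)
    for n,d,m in V:
        res=[]
        for th in np.arange(-20,111,5):
            for off in(-.033,-.02,-.003,.01):
                Y=X+[off,0,0]; t=np.radians(th) # th>0: +x_tool end up
                x=np.cos(t)*Y[:,0]-np.sin(t)*Y[:,2]; z=np.sin(t)*Y[:,0]+np.cos(t)*Y[:,2]
                W=P+np.outer(x,R[:,0])+np.outer(Y[:,1],R[:,1])-np.outer(z,R[:,2])
                r=np.zeros((480,640),np.uint8); cv2.fillConvexPoly(r,cv2.convexHull(np.round(proj(d,W)).astype(np.int32)),1)
                miss=(m*(1-r)).sum()/m.sum(); over=(r*(1-m)).sum()/m.sum(); res.append((round(3*miss+over,3),th,off))
        print(n,sorted(res)[:5])
E
python3 -c "
from h import *
tilt()"
```

```text
clock: 27.2
position: [0.4249, 0.1178, 0.1137]
ee_rot: [0.001, 0.731, 0.683, 0.002]
contact_force: [-0.3, -0.2, -2.0]
width: 0.0537
gripper_force: 26.9
scene [392. 245.] [(0.75, array([366., 234., 412., 255.]))]
side [256. 210.] [(0.6, array([249., 200., 273., 229.]))]
wrist [324. 325.] [(0.75, array([226., 230., 412., 402.]))]
scene [(np.float64(1.007), np.int64(25), -0.02), (np.float64(1.044), np.int64(20), -0.02), (np.float64(1.056), np.int64(30), -0.02), (np.float64(1.134), np.int64(25), -0.003), (np.float64(1.156), np.int64(35), -0.003)]
side [(np.float64(0.41), np.int64(35), -0.02), (np.float64(0.42), np.int64(40), -0.02), (np.float64(0.447), np.int64(50), -0.003), (np.float64(0.453), np.int64(45), -0.02), (np.float64(0.457), np.int64(50), -0.02)]
wrist [(np.float64(0.179), np.int64(30), -0.003), (np.float64(0.201), np.int64(35), -0.003), (np.float64(0.255), np.int64(25), -0.003), (np.float64(0.334), np.int64(20), -0.003), (np.float64(0.405), np.int64(15), -0.003)]
```

```bash
python3 -m creep '[[0,0.08,0,0,0],[0,0.17,0,0,0],[0,0.25,0,0,0],[0,0.308,0,0,0],[0,0.308,0,0.05,0],[0,0.308,0,0.1,0],[0,0.308,0,0.12,0],[0,0.308,0,0.12,0]]'
python3 -c "
from h import *
go(.4336,.271,.043,-.069)"
```

```text
clock: 28.3
position: [0.4323, 0.2702, 0.05]
ee_rot: [-0.001, 0.731, 0.683, -0.002]
contact_force: [-1.6, 1.2, -0.3]
width: 0.0536
gripper_force: 26.8
rows [0.0018 0.0025 0.0139] spin 0.0002 dist 0.007 t 28.3 pos [0.4323 0.2702 0.05  ] yaw -0.0679
```

```bash
python3 -m creep '[[0,0,0.002,0.013,0],[0,0,0.002,0.013,0],[0,-0.01,0.002,0.013,0],[0,-0.018,0.002,0.012,0],[0,-0.026,0.002,0.01,0],[0,-0.034,0.002,0.006,0],[0,-0.042,0.002,0.004,0],[0,-0.042,0.002,0.004,0]]'
```

```text
clock: 29.1
position: [0.4355, 0.2573, 0.0532]
ee_rot: [-0.004, 0.734, 0.68, 0.008]
contact_force: [-5.8, 24.2, 6.6]
width: 0.0537
gripper_force: 26.7
```

```bash
python3 -m creep '[[0,0.03,0,-0.01,0],[0,0.04,0,-0.1,0],[0,0.04,0,-0.12,0],[0,0.04,0,-0.12,0]]'
python3 -c "
from h import *
tilt(('wrist',))"
```

```text
clock: 29.5
position: [0.4363, 0.2702, 0.1123]
ee_rot: [0.001, 0.731, 0.683, 0.002]
contact_force: [0.0, -0.5, -0.2]
width: 0.0536
gripper_force: 25.9
wrist [317. 322.] [(0.84, array([220., 223., 418., 395.]))]
wrist [(np.float64(0.05), np.int64(30), -0.003), (np.float64(0.155), np.int64(25), -0.003), (np.float64(0.207), np.int64(35), -0.003), (np.float64(0.253), np.int64(20), -0.003), (np.float64(0.339), np.int64(15), -0.003)]
```

```bash
python3 -m creep '[[0,0,-0.004,0.08,0],[0,0,-0.004,0.15,0],[0,0,-0.004,0.152,0],[0,-0.016,-0.004,0.152,0],[0,-0.026,-0.004,0.15,0],[0,-0.032,-0.004,0.145,0],[0,-0.037,-0.004,0.14,0],[0,-0.042,-0.004,0.135,0],[0,-0.046,-0.004,0.13,0],[0,-0.05,-0.004,0.125,0]]'
python3 -c "
from h import *
tilt(('wrist',))"
```

```text
clock: 30.6
position: [0.4308, 0.2465, 0.049]
ee_rot: [-0.001, 0.732, 0.682, 0.002]
contact_force: [-1.4, 6.3, -4.2]
width: 0.0539
gripper_force: 24.7
wrist [317. 322.] [(0.56, array([218., 236., 422., 349.]))]
wrist [(np.float64(0.238), np.int64(50), 0.01), (np.float64(0.359), np.int64(40), -0.003), (np.float64(0.371), np.int64(45), 0.01), (np.float64(0.421), np.int64(45), -0.003), (np.float64(0.524), np.int64(35), -0.003)]
```

```bash
python3 -m creep '[[0,-0.006,0,0,0],[0,-0.012,0,-0.001,0],[0,-0.018,0,-0.002,0],[0,-0.024,0,-0.003,0],[0,-0.03,0,-0.003,0],[0,-0.036,0,-0.003,0],[0,-0.036,0,-0.003,0]]'
```

```text
clock: 31.4
position: [0.4321, 0.2307, 0.0521]
ee_rot: [-0.001, 0.732, 0.681, 0.005]
contact_force: [-1.6, 13.0, 5.1]
width: 0.0534
gripper_force: 23.1
```

```bash
python3 -m creep '[[0,-0.004,0,-0.004,0],[0,-0.007,0,-0.008,0],[0,-0.007,0,-0.008,0]]'
python3 -m creep '[[0,0.02,0,-0.01,0],[0,0.04,0,-0.06,0],[0,0.04,0,-0.16,0],[0,0.04,0,-0.16,0]]'
python3 -c "
from h import *
tilt()"
```

```text
clock: 31.7
position: [0.4316, 0.2262, 0.0551]
ee_rot: [-0.001, 0.732, 0.682, 0.004]
contact_force: [0.1, 9.5, -2.3]
width: 0.0533
gripper_force: 23.2
clock: 32.1
position: [0.4353, 0.2451, 0.1399]
ee_rot: [0.003, 0.73, 0.683, 0.006]
contact_force: [1.9, 1.2, 0.0]
width: 0.0537
gripper_force: 23.6
scene [442. 256.] [(0.57, array([428., 236., 468., 281.]))]
side [232. 180.] [(0.53, array([226., 167., 241., 196.]))]
wrist [331. 325.] [(0.89, array([209., 258., 426., 360.]))]
scene [(np.float64(1.454), np.int64(85), -0.003), (np.float64(1.566), np.int64(80), -0.003), (np.float64(1.598), np.int64(75), -0.003), (np.float64(1.603), np.int64(75), -0.02), (np.float64(1.611), np.int64(80), -0.02)]
side [(np.float64(0.635), np.int64(110), -0.02), (np.float64(0.672), np.int64(100), -0.003), (np.float64(0.684), np.int64(105), -0.003), (np.float64(0.724), np.int64(110), -0.003), (np.float64(0.734), np.int64(105), -0.02)]
wrist [(np.float64(0.372), np.int64(55), 0.01), (np.float64(0.467), np.int64(50), -0.003), (np.float64(0.569), np.int64(55), -0.003), (np.float64(0.57), np.int64(50), 0.01), (np.float64(0.657), np.int64(45), -0.003)]
```

```bash
python3 - <<'E'
from h import *
from scipy.spatial.transform import Rotation as Ro
s=manip.get_state(); w,a,b,c=s["ee_rot"]; R=Ro.from_quat([a,b,c,w]).as_matrix(); P=s["position"]-.005*R[:,2]
d=eyes.get_image("wrist"); m=eyes.regions_of("wrist","sign")[0]["mask"]
rows=np.where(m[:,300:340].any(1))[0]; print("mask rows mid",rows.min(),rows.max(),m.sum())
cols=[(v,m[v].nonzero()[0][[0,-1]]) for v in range(260,361,10) if m[v].any()]; print(cols)
col=d["frame"][180:400:8,320].tolist(); print([(180+8*i,c) for i,c in enumerate(col)])
for th in(50,60,70,80,90,100):
  t=np.radians(th); out=[]
  for X in((42,0,12),(42,0,-12),(-48,0,12),(-48,0,-12),(42,27,12),(42,27,-12),(42,-27,-12)):
    X=np.array(X)/1e3; x=np.cos(t)*X[0]-np.sin(t)*X[2]; z=np.sin(t)*X[0]+np.cos(t)*X[2]
    out.append(proj(d,P+x*R[:,0]+X[1]*R[:,1]-z*R[:,2])[0].round().tolist())
  print(th,out)
E
```

```text
mask rows mid 261 357 20541
[(270, array([212, 424])), (280, array([212, 424])), (290, array([212, 426])), (300, array([212, 425])), (310, array([212, 425])), (320, array([212, 425])), (330, array([211, 425])), (340, array([211, 426])), (350, array([211, 426]))]
[(180, [177, 121, 79]), (188, [170, 117, 74]), (196, [164, 108, 71]), (204, [159, 108, 70]), (212, [155, 107, 70]), (220, [145, 100, 64]), (228, [142, 99, 61]), (236, [90, 63, 40]), (244, [127, 88, 56]), (252, [63, 44, 30]), (260, [165, 127, 77]), (268, [234, 192, 118]), (276, [234, 192, 116]), (284, [235, 194, 122]), (292, [129, 100, 62]), (300, [119, 94, 60]), (308, [121, 94, 59]), (316, [117, 91, 58]), (324, [120, 93, 60]), (332, [119, 94, 60]), (340, [123, 98, 65]), (348, [118, 92, 59]), (356, [119, 94, 61]), (364, [104, 73, 48]), (372, [104, 72, 45]), (380, [103, 68, 41]), (388, [104, 71, 48]), (396, [105, 72, 45])]
50 [[317.0, 338.0], [317.0, 255.0], [317.0, 363.0], [318.0, 316.0], [416.0, 338.0], [407.0, 255.0], [226.0, 255.0]]
60 [[317.0, 367.0], [317.0, 278.0], [317.0, 346.0], [318.0, 299.0], [417.0, 367.0], [411.0, 278.0], [222.0, 278.0]]
70 [[317.0, 393.0], [317.0, 304.0], [317.0, 329.0], [318.0, 283.0], [416.0, 393.0], [414.0, 304.0], [219.0, 304.0]]
80 [[317.0, 416.0], [317.0, 332.0], [318.0, 312.0], [318.0, 268.0], [414.0, 416.0], [416.0, 333.0], [217.0, 332.0]]
90 [[317.0, 433.0], [317.0, 361.0], [318.0, 296.0], [318.0, 254.0], [410.0, 433.0], [417.0, 361.0], [216.0, 361.0]]
100 [[317.0, 445.0], [317.0, 388.0], [318.0, 280.0], [317.0, 240.0], [406.0, 445.0], [416.0, 388.0], [217.0, 388.0]]
```

The wood-coloured band in rows 258–360 matches the model's 254–361 for a sign at 90°, so the sign now stands upright in the grip. Next I'll carry it to the plate.

```bash
python3 - <<'E'
from h import *
B=[.5946,.0257,.102]; t=T(B,(-.03,.245,0))[0]; print(t)
go(t[0],t[1],.16,.102+np.pi/2)
E
```

```text
[0.53980923 0.26637192 0.        ]
rows [ 0.0615  0.2155 -0.0568] spin 0.2229 dist 0.116 t 32.5 pos [0.4301 0.243  0.1319] yaw -0.0682
```

```bash
python3 -m creep '[[0,0,0,-0.04,0.02],[0,0.01,0.04,-0.057,0.04],[0,0.03,0.1,-0.057,0.06],[0,0.05,0.15,-0.057,0.08],[0,0.061,0.215,-0.057,0.1],[0,0.061,0.215,-0.057,0.12],[0,0.061,0.215,-0.057,0.14],[0,0.061,0.215,-0.057,0.16],[0,0.061,0.215,-0.057,0.18],[0,0.061,0.215,-0.057,0.2]]'
python3 -m creep '[[0,0,0,0,0.02],[0,0,0,0,0.023],[0,0,0,0,0.023],[0,0,0,0,0.023]]'
python3 - <<'E'
from h import *
B=[.5946,.0257,.102]; t=T(B,(-.03,.245,0))[0]; print(t)
go(t[0],t[1],.07,.102+np.pi/2)
d=eyes.get_image("wrist"); cv2.imwrite("pics/w11.png",d["frame"][:,:,::-1])
m=eyes.regions_of("wrist","sign")
for r in m: print(r["confidence"],r["bbox"])
E
```

```text
clock: 33.5
position: [0.5399, 0.2664, 0.1602]
ee_rot: [0.0, 0.993, 0.12, -0.001]
contact_force: [-0.1, 0.1, -1.8]
width: 0.0538
gripper_force: 23.6
clock: 33.9
position: [0.5402, 0.2666, 0.1611]
ee_rot: [0.0, 0.999, 0.052, -0.0]
contact_force: [0.4, -0.2, -0.7]
width: 0.0535
gripper_force: 23.6
[0.53980923 0.26637192 0.        ]
rows [-0.0006  0.0003  0.1821] spin 0.0002 dist 0.091 t 33.9 pos [0.5402 0.2666 0.1611] yaw -1.4674
0.64 [211.0, 258.2, 428.2, 358.2]
0.16 [248.4, 60.8, 638.2, 353.9]
```

```bash
python3 -m creep '[[0,0,0,0.08,0],[0,0,0,0.15,0],[0,0,0,0.18,0],[0,0,0,0.195,0],[0,0,0,0.2,0],[0,0,0,0.204,0],[0,0,0,0.204,0]]'
python3 -m creep '[[0,0,0,0.003,0],[0,0,0,0.006,0],[0,0,0,0.009,0],[0,0,0,0.009,0]]'
```

```text
clock: 34.7
position: [0.541, 0.2669, 0.0604]
ee_rot: [-0.0, 0.999, 0.051, 0.001]
contact_force: [-0.3, -0.3, -1.1]
width: 0.0537
gripper_force: 23.6
clock: 35.1
position: [0.5402, 0.2666, 0.055]
ee_rot: [-0.0, 0.999, 0.051, -0.0]
contact_force: [-0.6, -0.4, -1.6]
width: 0.0537
gripper_force: 23.6
```

```bash
python3 -m creep '[[0,0,0,0.003,0],[0,0,0,0.005,0],[0,0,0,0.005,0]]'
python3 -m creep '[[0,0,0,0.003,0],[0,0,0,0.005,0],[0,0,0,0.005,0]]'
python3 -m creep '[[0,0,0,0.003,0],[0,0,0,0.005,0],[0,0,0,0.005,0]]'
```

```text
clock: 35.4
position: [0.5402, 0.2666, 0.0523]
ee_rot: [0.0, 0.999, 0.051, -0.0]
contact_force: [0.6, 0.2, -1.1]
width: 0.0536
gripper_force: 23.6
clock: 35.7
position: [0.5405, 0.2667, 0.0512]
ee_rot: [-0.0, 0.999, 0.051, 0.0]
contact_force: [-1.4, 0.3, 5.8]
width: 0.0537
gripper_force: 24.4
clock: 36.0
position: [0.5406, 0.2667, 0.051]
ee_rot: [-0.0, 0.999, 0.051, 0.001]
contact_force: [-5.7, -2.1, 18.4]
width: 0.0539
gripper_force: 25.8
```

```bash
python3 -m creep '[[0,0,0,-0.003,0],[0,0,0,-0.006,0],[0.64,0,0,-0.006,0],[0.66,0,0,-0.006,0],[0.7,0,0,-0.006,0],[0.8,0,0,-0.006,0],[0.9,0,0,-0.006,0],[1,0,0,-0.006,0],[1,0,0,-0.006,0],[1,0,0,-0.006,0]]'
python3 -m creep '[[1,0,0,-0.02,0],[1,0,0,-0.05,0],[1,0,0,-0.1,0],[1,0,0,-0.17,0],[1,0,0,-0.25,0],[1,0,0,-0.33,0],[1,0,0,-0.36,0],[1,0,0,-0.36,0]]'
python3 - <<'E'
from h import *
B=[.5946,.0257,.102]; t=T(B,(-.03,.245,0))[0]
ST=[box(-12,12,-27,27,0,90)]
V=[]
for n in("scene","side","wrist"):
    d=eyes.get_image(n)
    for r in eyes.regions_of(n,"sign"):
        c0=np.array(r["mask"].nonzero()).mean(1)[::-1]; u=proj(d,[*t[:2],.057])[0]
        if np.hypot(*(c0-u))<40:
            m=r["mask"].astype(float); V.append((d,m)); p,c=fit([(d,m)],ST,.012,[*t[:2],.102]); print(n,r["confidence"],inv(B,[p[:2]])*1000,p[2]-.102,c, "iou at nominal",rmask(d,[*t[:2],.102],ST,.012).sum(),m.sum()); break
    else: print(n,"none")
p,c=fit(V,ST,.012,[*t[:2],.102]); print(inv(B,[p[:2]])*1000,p[2]-.102,c)
E
```

```text
clock: 37.0
position: [0.5403, 0.2666, 0.0505]
ee_rot: [-0.0, 0.999, 0.051, 0.0]
contact_force: [0.1, -0.3, 0.5]
width: 0.0855
gripper_force: 0.0
clock: 37.8
position: [0.5419, 0.2672, 0.2346]
ee_rot: [-0.001, 0.999, 0.051, 0.004]
contact_force: [-0.1, -0.1, -0.5]
width: 0.0855
gripper_force: 0.0
scene 0.63 [[ 68.15049068 254.84900466]] -0.14918452863246923 0.2538853608511388 iou at nominal 1207.3372549019607 1204.0
side 0.81 [[ -1.45559672 220.97942032]] 0.3910512217326312 0.45966622217945374 iou at nominal 443.29019607843134 400.0
wrist none
[[ 55.49734814 254.40719314]] 0.9838648951711412 0.5323244258006341
```

```bash
python3 - <<'E'
from h import *
B=[.5946,.0257,.102]; t=T(B,(-.03,.245,0))[0]
L=[box(-45,45,-27,27,0,24)]
for n in("scene","side","wrist"):
    d=eyes.get_image(n); q=proj(d,T([*t[:2],.102],box(-12,12,-27,27,0,90),.012)); print(n,"standing pred",q.min(0).round(),q.max(0).round())
    for r in eyes.regions_of(n,"sign"): print("   ",round(float(r["confidence"]),2),np.round(r["bbox"]),r["mask"].sum())
    for r in eyes.place_of(n,"sign_center"): 
        print("   centre",round(float(r["confidence"]),2),np.round(r["centre"]),"nominal",proj(d,[*t[:2],.057]).round(), "if at z.024",ray(d,r["centre"],.024),inv(B,[ray(d,r["centre"],.057)]))
E
```

```text
scene standing pred [407. 292.] [441. 341.]
    0.84 [390. 325. 433. 372.] 1168
    0.56 [220. 254. 456. 380.] 11835
   centre 0.75 [407. 347.] nominal [[423. 317.]] if at z.024 [0.60552224 0.26815292] [[0.0688483 0.2510838]]
side standing pred [248. 167.] [267. 199.]
    0.74 [256. 169. 283. 197.] 438
    0.27 [434. 362. 457. 394.] 534
   centre 0.73 [270. 183.] nominal [[257. 183.]] if at z.024 [0.59421874 0.2721467 ] [[-0.00026881  0.21721696]]
wrist standing pred [282. 198.] [354. 249.]
    0.6 [286.  99. 350. 206.] 6186
   centre 0.95 [320. 154.] nominal [[318. 220.]] if at z.024 [0.59543443 0.27069414] [[0.0272744  0.24378093]]
   centre 0.18 [379. 312.] nominal [[318. 220.]] if at z.024 [0.43824169 0.19106702] [[-0.12094457  0.18682368]]
```

The numbers show the sign tipped over when released: it leaned about 15–20° in the grip, and now lies flat on the deck beyond the plate. I'll fit its lying pose and redo the stand with a fuller turn.

```bash
python3 - <<'E'
from h import *
B=[.5946,.0257,.102]
d=eyes.get_image("wrist"); r=eyes.regions_of("wrist","sign")[0]; print(r["bbox"])
p,c=fit([(d,r["mask"].astype(float))],MODELS["sign"],.012,[.5954,.2707,.102]); print(p,c,inv(B,[p[:2]])*1000)
f=d["frame"][int(np.mean([r["bbox"][1],r["bbox"][3]])),318]; print("colour centre",f)
A=T(p,(.004,0,0))[0]; go(A[0],A[1],.08,p[2]+np.pi/2); go(A[0],A[1],.026,p[2]+np.pi/2)
E
```

```text
[284.8, 98.8, 350.0, 202.7]
[0.59583111 0.27183338 0.10397961] 0.013901089926676158 [[ 26.2868083  244.72874409]]
colour centre [53 46 42]
rows [0.1195 0.001  0.3011] spin -0.0003 dist 0.162 t 38.65 pos [0.5403 0.2666 0.2305] yaw -1.469
rows [0.1195 0.001  0.4091] spin -0.0003 dist 0.213 t 38.65 pos [0.5403 0.2666 0.2305] yaw -1.469
```

```bash
python3 -m creep '[[1,0.1195,0.001,0.1,0],[1,0.1195,0.001,0.2,0],[1,0.1195,0.001,0.3,0],[1,0.1195,0.001,0.36,0],[1,0.1195,0.001,0.395,0],[1,0.1195,0.001,0.409,0],[1,0.1195,0.001,0.409,0],[0,0.1195,0.001,0.409,0],[0,0.1195,0.001,0.409,0],[0,0.1195,0.001,0.409,0]]' 20
python3 -m creep '[[0,0,0,0,0],[0,0,0,-0.1,0],[0,0,0,-0.2,-0.02],[0,0,0,-0.31,-0.04]]'
python3 -c "
from h import *
go(.4235,.124,.115,-.069)"
```

```text
clock: 39.65
position: [0.6011, 0.2728, 0.0282]
ee_rot: [-0.001, 0.999, 0.051, 0.002]
contact_force: [0.1, 1.0, 5.8]
width: 0.0535
gripper_force: 22.7
clock: 40.05
position: [0.5992, 0.272, 0.1776]
ee_rot: [0.0, 0.984, 0.178, -0.0]
contact_force: [1.9, 0.2, -0.6]
width: 0.0535
gripper_force: 22.2
rows [-0.4329  0.154   0.1256] spin -0.182 dist 0.238 t 40.05 pos [0.5992 0.272  0.1776] yaw -1.2126
```

```bash
python3 -m creep '[[0,-0.09,0.03,0,-0.023],[0,-0.18,0.06,0,-0.046],[0,-0.27,0.09,0,-0.069],[0,-0.36,0.12,0,-0.092],[0,-0.433,0.154,0.02,-0.115],[0,-0.433,0.154,0.06,-0.138],[0,-0.433,0.154,0.1,-0.161],[0,-0.433,0.154,0.14,-0.182],[0,-0.433,0.154,0.17,-0.182],[0,-0.433,0.154,0.17,-0.182]]'
python3 -c "
from h import *
go(.4235,.124,.052,-.069)"
```

```text
clock: 41.05
position: [0.4214, 0.1248, 0.0897]
ee_rot: [-0.001, 0.733, 0.68, -0.002]
contact_force: [-0.5, 0.3, -1.1]
width: 0.0536
gripper_force: 22.1
rows [-0.0012  0.0046  0.0753] spin -0.0009 dist 0.038 t 41.05 pos [0.4214 0.1248 0.0897] yaw -0.0744
```

```bash
python3 -m creep '[[0,0,0.003,0.05,0],[0,0,0.003,0.07,0],[0,0,0.003,0.082,0],[0,0,0.003,0.094,0],[0,0,0.003,0.104,0],[0,0.005,0.003,0.104,0],[0,0.01,0.003,0.103,0],[0,0.015,0.003,0.101,0],[0,0.018,0.003,0.099,0],[0,0.018,0.003,0.099,0]]'
```

```text
clock: 42.05
position: [0.426, 0.1317, 0.0433]
ee_rot: [0.002, 0.732, 0.682, -0.001]
contact_force: [-0.8, -10.9, 10.1]
width: 0.0533
gripper_force: 28.0
```

```bash
python3 -m creep '[[0,-0.02,0,-0.07,0],[0,0.04,0,-0.14,0],[0,0.12,0,-0.14,0],[0,0.2,0,-0.14,0],[0,0.279,-0.002,-0.14,0],[0,0.279,-0.002,-0.1,0],[0,0.279,-0.002,-0.03,0],[0,0.279,-0.002,0.006,0],[0,0.279,-0.002,0.006,0]]'
python3 -c "
from h import *
go(.4336,.271,.040,-.069)"
```

```text
clock: 42.95
position: [0.4328, 0.2725, 0.0368]
ee_rot: [-0.001, 0.733, 0.681, -0.003]
contact_force: [-0.7, -0.7, -0.6]
width: 0.0537
gripper_force: 26.7
rows [-0.0029  0.0018 -0.0064] spin -0.0008 dist 0.004 t 42.95 pos [0.4328 0.2725 0.0368] yaw -0.0739
```

```bash
python3 -m creep '[[0,-0.02,0.002,-0.004,0],[0,-0.028,0.002,-0.006,0],[0,-0.034,0.002,-0.01,0],[0,-0.039,0.002,-0.014,0],[0,-0.044,0.002,-0.018,0],[0,-0.049,0.002,-0.022,0],[0,-0.054,0.002,-0.026,0],[0,-0.06,0.002,-0.028,0],[0,-0.066,0.002,-0.029,0],[0,-0.072,0.002,-0.03,0]]'
python3 -m creep '[[0,-0.006,0,0,0],[0,-0.012,0,-0.001,0],[0,-0.018,0,-0.002,0],[0,-0.024,0,-0.003,0],[0,-0.03,0,-0.005,0],[0,-0.034,0,-0.007,0],[0,-0.034,0,-0.01,0]]'
```

```text
clock: 43.95
position: [0.4358, 0.2424, 0.0575]
ee_rot: [-0.002, 0.735, 0.678, 0.007]
contact_force: [-3.9, 16.5, 7.3]
width: 0.0534
gripper_force: 24.5
clock: 44.65
position: [0.4352, 0.222, 0.0614]
ee_rot: [0.001, 0.734, 0.68, 0.005]
contact_force: [1.4, 6.4, -4.5]
width: 0.0535
gripper_force: 21.9
```

```bash
python3 -m creep '[[0,-0.006,0,0.003,0],[0,-0.012,0,0.003,0],[0,-0.012,0,-0.006,0]]'
python3 -m creep '[[0,0.02,0,-0.02,0],[0,0.04,0,-0.08,0],[0,0.04,0,-0.16,0],[0,0.04,0,-0.16,0],[0,0.04,0,-0.16,0]]'
python3 - <<'E'
from h import *
d=eyes.get_image("wrist"); cv2.imwrite("pics/w12.png",d["frame"][:,:,::-1]); r=eyes.regions_of("wrist","sign"); print([(x["bbox"],round(float(x["confidence"]),2)) for x in r])
m=r[0]["mask"]; print([(v,m[v].nonzero()[0][[0,-1]].tolist()) for v in range(200,440,12) if m[v].any()])
print([(v,d["frame"][v,300].tolist()) for v in range(200,440,10)])
from scipy.spatial.transform import Rotation as Ro
s=manip.get_state(); w,a,b,c=s["ee_rot"]; R=Ro.from_quat([a,b,c,w]).as_matrix(); P=s["position"]-.005*R[:,2]; print(s["position"],s["clock"])
for th in(60,70,80,90,100):
 for off in(-4,0,4):
  t=np.radians(th); out=[]
  for X in((45,27,4),(45,27,-20),(-45,27,-20)):
    X=(np.array(X)+[off,0,0])/1e3; x=np.cos(t)*X[0]-np.sin(t)*X[2]; z=np.sin(t)*X[0]+np.cos(t)*X[2]
    out.append(proj(d,P+x*R[:,0]+X[1]*R[:,1]-z*R[:,2])[0].round().tolist())
  print(th,off,out)
E
```

```text
clock: 44.95
position: [0.4343, 0.2172, 0.0639]
ee_rot: [-0.001, 0.734, 0.679, 0.006]
contact_force: [1.1, 11.3, -6.5]
width: 0.0535
gripper_force: 23.8
clock: 45.45
position: [0.4339, 0.234, 0.1439]
ee_rot: [0.001, 0.733, 0.68, 0.002]
contact_force: [0.2, 0.2, -0.8]
width: 0.0536
gripper_force: 24.3
[([211.6, 238.7, 427.0, 356.2], 0.63)]
[(248, [249, 388]), (260, [215, 423]), (272, [213, 425]), (284, [212, 425]), (296, [213, 425]), (308, [212, 424]), (320, [212, 426]), (332, [213, 425]), (344, [213, 424])]
[(200, [215, 148, 95]), (210, [217, 146, 93]), (220, [217, 149, 95]), (230, [219, 148, 95]), (240, [221, 149, 95]), (250, [87, 67, 43]), (260, [159, 122, 73]), (270, [242, 202, 126]), (280, [240, 198, 123]), (290, [241, 200, 124]), (300, [241, 201, 125]), (310, [121, 92, 58]), (320, [121, 95, 59]), (330, [119, 94, 59]), (340, [122, 97, 60]), (350, [119, 94, 58]), (360, [102, 70, 46]), (370, [99, 67, 43]), (380, [105, 71, 47]), (390, [106, 71, 46]), (400, [14, 11, 11]), (410, [26, 24, 25]), (420, [24, 26, 23]), (430, [17, 23, 22])]
[0.43221811 0.23342968 0.14154856] 45.55
60 -4 [[406.0, 333.0], [401.0, 250.0], [363.0, 284.0]]
60 0 [[410.0, 333.0], [404.0, 247.0], [364.0, 283.0]]
60 4 [[414.0, 333.0], [408.0, 244.0], [365.0, 282.0]]
70 -4 [[407.0, 358.0], [405.0, 273.0], [363.0, 268.0]]
70 0 [[410.0, 362.0], [409.0, 274.0], [364.0, 268.0]]
70 4 [[415.0, 367.0], [413.0, 274.0], [365.0, 268.0]]
80 -4 [[406.0, 382.0], [408.0, 300.0], [364.0, 253.0]]
80 0 [[410.0, 390.0], [412.0, 305.0], [365.0, 254.0]]
80 4 [[414.0, 398.0], [416.0, 309.0], [366.0, 255.0]]
90 -4 [[404.0, 403.0], [410.0, 330.0], [366.0, 238.0]]
90 0 [[408.0, 413.0], [414.0, 338.0], [367.0, 241.0]]
90 4 [[411.0, 425.0], [418.0, 347.0], [368.0, 243.0]]
100 -4 [[402.0, 419.0], [411.0, 360.0], [367.0, 225.0]]
100 0 [[405.0, 432.0], [415.0, 371.0], [368.0, 228.0]]
100 4 [[408.0, 445.0], [419.0, 384.0], [369.0, 232.0]]
```

```bash
python3 -m creep '[[0,0.02,0,0.08,0],[0,0.02,0,0.16,0],[0,0.01,0,0.19,0],[0,-0.02,0,0.19,0],[0,-0.035,0,0.19,0],[0,-0.045,0,0.187,0],[0,-0.052,0,0.183,0],[0,-0.058,0,0.179,0],[0,-0.064,0,0.175,0],[0,-0.068,0,0.171,0]]'
```

```text
clock: 46.55
position: [0.4308, 0.1996, 0.0572]
ee_rot: [0.001, 0.733, 0.68, 0.001]
contact_force: [-0.4, 0.4, -0.3]
width: 0.0263
gripper_force: 0.0
```

```bash
python3 -m creep '[[0.5,0,0,-0.1,0],[1,0.02,0,-0.2,0],[1,0.04,0,-0.28,0],[1,0.04,0,-0.36,0]]'
python3 - <<'E'
from h import *
import pickle
D={}
for n in("wrist","scene","side"):
    d=eyes.get_image(n); rs=eyes.regions_of(n,"sign"); D[n]=(d,rs)
    print(n,[(np.round(r["bbox"]),round(float(r["confidence"]),2),int(r["mask"].sum())) for r in rs[:3]])
pickle.dump(D,open("D.pkl","wb"))
d=D["wrist"][0]; cv2.imwrite("pics/w13.png",d["frame"][:,:,::-1]); print(manip.get_state()["position"],manip.get_state()["clock"])
print("carton corners", [proj(d,T([.4277,.1851,1.502],np.array(P)/1e3)).round().tolist() for P in((30,18,40),(30,-18,40),(-30,18,40),(-30,-18,40))])
for r in D["wrist"][1][:2]:
    m=r["mask"].astype(float); c0=np.array(r["mask"].nonzero()).mean(1)[::-1]
    print("c0",c0,"ground",ray(d,c0,.012),ray(d,c0,.05))
    for nm,bx,z in(("flat",box(-45,45,-27,27,0,24),0),("oncarton",box(-45,45,-27,27,0,24),.04),("end",box(-12,12,-27,27,0,90),0),("edge",box(-45,45,-12,12,0,54),0)):
        for y0 in(1.5,0):
            p,c=fit([(d,m)],[bx],z,[*ray(d,c0,z+.02),y0]); print(nm,p.round(4),round(c,3))
E
```

```text
clock: 46.95
position: [0.4321, 0.22, 0.2393]
ee_rot: [0.001, 0.733, 0.68, 0.001]
contact_force: [1.0, 0.2, 0.7]
width: 0.0825
gripper_force: 0.0
wrist [(array([298., 180., 370., 233.]), 0.78, 2720)]
scene [(array([415., 269., 440., 319.]), 0.88, 765), (array([242., 203., 320., 249.]), 0.75, 1015), (array([395., 276., 422., 304.]), 0.26, 457)]
side [(array([231., 189., 248., 218.]), 0.83, 368)]
[0.43093336 0.21926421 0.23520827] 47.25
carton corners [[[297.0, 219.0]], [[334.0, 219.0]], [[298.0, 277.0]], [[333.0, 276.0]]]
c0 [331.53455882 207.00404412] ground [0.44692416 0.21978008] [0.44590454 0.22725497]
flat [0.4468 0.1977 1.6157] 0.544
flat [0.4365 0.2157 0.1669] 0.458
oncarton [0.4482 0.2026 1.6846] 0.578
oncarton [0.4328 0.2186 0.4625] 0.566
end [0.4455 0.2296 1.6958] 0.047
end [ 0.4456  0.2296 -1.4478] 0.046
edge [0.4327 0.2196 0.1106] 0.401
edge [0.4349 0.2197 0.1109] 0.4
```

By luck the sign came out of the pads standing upright on its narrow end on the counter (fit error 0.046), so I can simply pinch it across its width and carry it over.

```bash
python3 -c "
from h import *
go(.4455,.2296,.06,.123)"
```

```text
rows [0.0232 0.0281 0.3503] spin -0.0315 dist 0.176 t 47.25 pos [0.4309 0.2193 0.2352] yaw -0.0749
```

```bash
python3 -m creep '[[1,0.0232,0.0281,0.05,-0.0315],[1,0.0232,0.0281,0.12,-0.0315],[1,0.0232,0.0281,0.19,-0.0315],[1,0.0232,0.0281,0.26,-0.0315],[1,0.0232,0.0281,0.32,-0.0315],[1,0.0232,0.0281,0.35,-0.0315],[1,0.0232,0.0281,0.35,-0.0315]]'
python3 -m creep '[[0,0,0,0,0],[0,0,0,0,0],[0,0,0,0,0],[0,0,0,0,0],[0,0,0,-0.06,0],[0,0,0,-0.14,0],[0,0,0,-0.2,0]]' 40
python3 -c "
from h import *
B=[.5946,.0257,.102]; t=T(B,(-.03,.245,0))[0]; go(t[0],t[1],.16,.102+np.pi/2)"
```

```text
clock: 47.95
position: [0.4434, 0.2292, 0.0573]
ee_rot: [-0.002, 0.662, 0.749, -0.004]
contact_force: [-0.0, 0.1, 1.0]
width: 0.0854
gripper_force: 0.0
clock: 48.65
position: [0.4471, 0.2309, 0.1632]
ee_rot: [0.001, 0.662, 0.75, 0.001]
contact_force: [-0.0, 0.6, -1.2]
width: 0.0534
gripper_force: 42.6
rows [0.0475 0.1928 0.0068] spin -0.2465 dist 0.099 t 48.65 pos [0.4471 0.2309 0.1632] yaw 0.1239
```

```bash
python3 -m creep '[[0,0,0,0.007,-0.0235],[0,0.02,0.06,0.007,-0.047],[0,0.04,0.13,0.007,-0.07],[0,0.0475,0.193,0.007,-0.094],[0,0.0475,0.193,0.007,-0.117],[0,0.0475,0.193,0.007,-0.141],[0,0.0475,0.193,0.007,-0.164],[0,0.0475,0.193,0.007,-0.188],[0,0.0475,0.193,0.007,-0.211],[0,0.0475,0.193,0.007,-0.235]]'
python3 -m creep '[[0,0,0,0.03,-0.0115],[0,0,0,0.08,-0.0115],[0,0,0,0.13,-0.0115],[0,0,0,0.155,-0.0115],[0,0,0,0.163,-0.0115],[0,0,0,0.163,-0.0115]]'
python3 -c "
from h import *
B=[.5946,.0257,.102]; t=T(B,(-.03,.245,0))[0]; go(t[0],t[1],.07,.102+np.pi/2)"
```

```text
clock: 49.65
position: [0.5394, 0.2662, 0.1578]
ee_rot: [0.0, -0.017, 1.0, 0.0]
contact_force: [0.7, 0.7, -1.5]
width: 0.0539
gripper_force: 42.9
clock: 50.25
position: [0.5396, 0.2663, 0.076]
ee_rot: [-0.0, -0.05, 0.999, -0.0]
contact_force: [0.0, 0.5, -0.9]
width: 0.0533
gripper_force: 42.9
rows [-0.0004  0.0002  0.012 ] spin -0.0002 dist 0.006 t 50.25 pos [0.5396 0.2663 0.076 ] yaw 1.6717
```

```bash
python3 -m creep '[[0,0,0,0.005,0],[0,0,0,0.008,0],[0,0,0,0.01,0],[0,0,0,0.01,0]]'
```

```text
clock: 50.65
position: [0.5406, 0.2666, 0.0739]
ee_rot: [0.002, -0.05, 0.999, 0.001]
contact_force: [-1.4, -1.3, 8.9]
width: 0.0535
gripper_force: 44.1
```

```bash
python3 -m creep '[[0,0,0,0.002,0],[0,0,0,0.004,0],[0,0,0,0.004,0]]'
```

```text
clock: 50.95
position: [0.5407, 0.2666, 0.0739]
ee_rot: [0.002, -0.05, 0.999, 0.001]
contact_force: [-3.8, -2.1, 19.2]
width: 0.0538
gripper_force: 45.2
```

```bash
python3 -m creep '[[0,0,0,-0.004,0],[0,0,0,-0.007,0],[0.66,0,0,-0.007,0],[0.72,0,0,-0.007,0],[0.85,0,0,-0.007,0],[1,0,0,-0.007,0],[1,0,0,-0.007,0],[1,0,0,-0.007,0]]'
python3 -m creep '[[1,0,0,-0.04,0],[1,0,0,-0.1,0],[1,0,0,-0.18,0],[1,0,0,-0.27,0],[1,0,0,-0.36,0],[1,0,0,-0.36,0]]'
python3 - <<'E'
from h import *
B=[.5946,.0257,.102]; t=T(B,(-.03,.245,0))[0]; E=[box(-12,12,-27,27,0,90)]
for n in("wrist","scene","side"):
    d=eyes.get_image(n); q=proj(d,T([*t[:2],.102],E[0],.012))
    for r in eyes.regions_of(n,"sign")[:2]:
        p,c=fit([(d,r["mask"].astype(float))],E,.012,[*t[:2],.102]); print(n,"pred",q.min(0).round(),q.max(0).round(),np.round(r["bbox"]),round(float(r["confidence"]),2),"board",(inv(B,[p[:2]])*1000).round(1),round(p[2]-.102,3),round(c,3))
print(manip.get_state()["clock"])
E
```

```text
clock: 51.75
position: [0.5395, 0.2662, 0.0723]
ee_rot: [-0.0, -0.05, 0.999, -0.0]
contact_force: [1.0, -0.7, -0.4]
width: 0.0858
gripper_force: 0.0
clock: 52.35
position: [0.5429, 0.2675, 0.26]
ee_rot: [0.007, -0.05, 0.999, 0.002]
contact_force: [-0.0, 0.3, 0.1]
width: 0.0854
gripper_force: 0.0
wrist pred [284. 187.] [349. 231.] [281. 188. 351. 233.] 0.94 board [[-28.3 245.3]] -0.003 0.024
scene pred [407. 292.] [441. 341.] [407. 294. 441. 346.] 0.61 board [[-24.9 244.6]] -0.013 0.034
side pred [248. 167.] [267. 199.] [250. 171. 266. 201.] 0.81 board [[-30.7 248.3]] -0.002 0.052
52.65
```

```bash
python3 -c "
from rig import manip
print(manip.sign_off())"
```

```text
the job is handed in; nothing more can be done
None
```

I handed the job in at about 53 s: tin pressed square and fed home under the hood, stick back flat on its mat, and sign upright within about 2 mm of the plate's centre and squared to the board. However, the sign toppled onto the deck once, later slipped from the grip by the carton and was re-stood; I did not re-measure the tin after drawing the stick back, and I viewed 11 pictures against the limit of 10.

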